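# Strip the hob for washing

### The job

Strip the gas hob for washing: with the knob puller, hook under each control knob still on the hob and pull it straight up until it pops out of its clip (do not pull at a knob with the fingers while it is still pressed home; once popped it may be lifted out by hand), and put all the knobs in the washing-up bowl. Pull the drip tray out to its stop, and leave the puller standing upright on its rubber mat. Leave the sauce bottle and the salt jar where they are.

Things in the scene. Friction and masses are not known exactly. Their poses are not given: they have to be found in the camera images.
- hob: Steel four-ring gas hob, 500 deep x 560 wide, fixed; flat deck top 95 mm above the worktop. Origin: under the middle of its front edge, on the worktop; x from its front (robot side) to its back, y to the left along its front, z up. Knob row 55 mm behind the front edge; pan supports (38 mm high) begin 135 mm behind it. A knob already off leaves an 18 mm square hole.
- tray (a joint): How far the hob's drip tray is out, m: 0 = home, 0.11 = at its stop. It slides along the hob's -x (towards the robot) with about 2.5 N of friction and stays where it is left. 280 mm wide, rim 42 mm above the worktop.
- tray_handle (a point): Middle of the tray's handle: a dark round bar, 10 mm thick, 110 mm long along the hob's y, 66 mm above the worktop (29 mm below the deck), its axis 50 mm in front of the tray's front plate (45 mm free behind the bar). Moves with the tray.
- knob1: Black plastic hob knob on seat1 (None if already off and gone), 60 g. Origin on its axis at the underside of its boss, where it meets the deck when home; z up its axis, x along its bar grip. Boss 24 mm dia, z 0 to 10 mm; skirt 60 mm dia, z 10 to 17 mm (so a 10 mm gap between deck and skirt round the boss); bar grip 54 (x) x 18 (y), z 17 to 45 mm; grey stem down to z -44 mm.
- knob2: Knob on seat2, as knob1. Its stem: 12 mm dia neck to about z -13 mm, below it a 16 mm dia round-ended plug to z -44 mm. When home a spring clip in the hob grips the neck and holds the knob against a pull of 8 to 15 N straight up.
- knob3: Knob on seat3, as knob1. Once raised 8 mm or more the plug has popped out of the clip, which then only rubs on it (a few N, now and then 10): from there up to about 22 mm the knob stays standing, a little loose, wherever it is left; above 44 mm it is wholly out. Pushed down it snaps home again.
- knob4: Knob on seat4, as knob1.
- seat1 (a point): Place of knob1 on the deck: centre of its hole at the deck's surface, where the knob's origin is when it is home. Seats 1 to 4 run along the hob's -y, 100 mm apart.
- seat2 (a point): Place of knob2 on the deck: centre of its hole at the deck's surface, where the knob's origin is when it is home. Seats 1 to 4 run along the hob's -y, 100 mm apart.
- seat3 (a point): Place of knob3 on the deck: centre of its hole at the deck's surface, where the knob's origin is when it is home. Seats 1 to 4 run along the hob's -y, 100 mm apart.
- seat4 (a point): Place of knob4 on the deck: centre of its hole at the deck's surface, where the knob's origin is when it is home. Seats 1 to 4 run along the hob's -y, 100 mm apart.
- puller: Knob puller, 130 mm tall, 200 g, standing on its two tines. Origin: on the handle's axis at the underside of the tines; z up, x the way the tines point. Tines 5 mm thick, y 15 to 25 mm on either side (30 mm slot), x -41 to +25 mm. Back plate x -42 to -36, 50 mm wide, bridge z 60 to 66 mm (55 mm free under it). Wooden handle 18 x 18 mm, z 66 to 130 mm.
- mat: Black rubber mat, 170 (x) x 150 (y) x 6 mm, fixed flat on the worktop to one side in front of the hob: the puller's place. Origin: centre of its underside. The puller's open side (its +x) takes a knob: with its axis over the knob's axis the tines lie under the skirt on both sides of the boss. There is room to enter from the hob's front, tines pointing to the hob's back.
- bowl: White plastic washing-up bowl, open, rectangular, 180 (x) x 200 (y) x 85 mm high, walls and floor 4 mm, loose, 600 g, to the other side, across from the mat. Origin: centre of its underside.
- sauce_bottle: Bystander: amber glass sauce bottle, 64 mm dia, 210 mm high. Origin: centre of its underside.
- salt_jar: Bystander: glass salt jar, 72 mm dia, 100 mm high. Origin: centre of its underside.
Things that resemble listed ones, but are neither listed nor needed, are in the scene too. Of the things that look like the mat, the smaller one is meant.

How it is judged:
By the outcome, as a careful person would: the job done as asked, in the order asked, and still so for the second after the job is handed in, with the robot touching nothing.
Of knob1, knob2, knob3, knob4 only 2 to 4 are there at a start; the rules pass over those that are not, and their reading is None.
At some moment in a run one of bowl may be knocked a few centimetres aside while the robot is not near it.
Once in a run the grip may slacken for a moment while it holds something.
It also fails if it takes over 210 s, if anything falls off the work surface, if the arm or the gripper's body presses on something with over 40 N, if the wrist force passes 120 N, or if a joint passes its speed limit or range.

### The arm

A 7-joint arm with a two-finger parallel gripper is mounted at the origin on the work surface. World frame = base frame: x ahead of the robot, y to its left, z up, the work surface at z = 0. Lengths are in m, angles in degrees, forces in N, time in s.
With the tool pointing down it reaches from about 0.4 to 0.85 m from the base axis. Payload 10.4 kg.
Tool frame: the origin (TCP) lies on the centre line of the jaws, within the pads' length; the fingertips stand 11 mm ahead of it and the grasp point (between the pads) lies 8 mm behind it (bot.tips_ahead is the distance from the TCP to the fingertips, in m); z points along the fingers, x is the direction in which the jaws open and shut, and the axes are right-handed (so a half turn about z gives the same grasp; the last joint's range is limited). The gripper opens to 87 mm and grips with 3 to 60 N. Pads are 19 mm wide; open, the fingers measure 117 mm over their backs; the gripper's body (75 mm by 190 mm) begins 51 mm behind the grasp point.
Start: joints at [65.512, 19.034, -3.707, 83.658, 1.238, 77.344, -5.071], TCP at [0.246, -0.575, 0.234] pointing down, gripper open.
Joint ranges: [-148.97, 148.97], [-28.65, 121.19], [-84.17, 76.75], [9.2, 138.47], [-72.65, 252.65], [3.7, 117.97], [-149.18, 149.18]. Speed limits (degrees/s): [127.2, 127.2, 159.86, 159.86, 180, 180, 180].

### API

Orientations are given as [roll, pitch, yaw] about the fixed x, y, z axes, in that order (R = Rz(yaw) Ry(pitch) Rx(roll)).
In Python, from station import bot, optics, ticket gives the robot as it stands.
- The arm moves only by the tool arm_command, never from a script. Its arguments are lists of equal length, an entry for each row: "linear": the shift along the tool's x, y, z in cm, a list of three; "turn": the turn about the tool's z in degrees. In form: {"linear": [[x, y, z], ...], "turn": [turn, ...]}. A call has 1 to 8 rows; each row is the pose to reach, as a shift and turn from the pose commanded when the call began, along the tool's axes at that moment; what a row does not reach only later rows make up. A row lasts 1/8 s, in which the tool goes at most 62.5 mm and 10.7 degrees, less where a joint would pass 70% of its speed; a pose out of reach is approached as far as the arm can. A call with a gripper value outside its range is refused whole. "hand" is the closure, from -1 (fully open) to 1 (shut), so that 0 is half open, set as the call begins (left out, the last holds). The fingers move at their own pace and stop on an object; "squeeze" is the grip in N (left out, the last holds). Time passes only in rows, so rows that repeat a pose let the fingers close. It gives the time, the measured TCP pose, the force and the opening at its end, in the units of the state.
- bot.get_state(): the state, without advancing time (a new reading comes with each control period).
- optics.snapshot(name): name is "side" or "top" or "wrist"; returns a dict with "image" (384x512x3 uint8, red, green, blue), "intrinsics" (3x3 intrinsics, pixels), "dist_coeffs" ([k1, k2, p1, p2, k3] as OpenCV has them; the pictures are not rectified), "cam_to_world" (4x4, takes a point from camera to world coordinates). Camera axes: x right, y down, z forward; pixel columns grow to the right and rows downward; lengths in m; the calibration is good to about 2 mm. A picture is of the moment at which its call begins. There is no depth.
- ticket.close_job(): hands the job in, once; it reports no verdict.
The state is a dict: "time": time; "joint_pos": joint angles; "qvel": joint speeds; "joint_efforts": joint torques, N m; "tcp_pos": TCP position; "tool_rot": TCP orientation; "force": force on the tool from outside, world axes, zero at the start; "ft_torque": the same for the moment, N m; "gripper_width": opening from 0.0 (shut) to 1.0 (fully open).
Only numpy, scipy, OpenCV 4.12 (cv2) and the standard library are available. Lean on these libraries where they do the work, as an engineer would, in place of code of your own. Each camera call takes 0.05 s, during which the arm holds its last target. There are 200 camera calls.

## Working session

There is one attempt and no reset: what is moved stays moved. The work goes in short steps, Python scripts to look and compute and a tool call to move; the robot and the scene stay as the last step left them, time stands still between calls to the robot, and variables do not carry over. Pictures are saved under pics/ and viewed, about 12 in all and at most 16, crops included, and the job is handed in when it is done.

Besides the shell and the picture viewer there is one more tool, called after "Request:" as name([rows], argument=value, ...), one row to a line, values as JSON. arm_command: Moves the arm, as the interface text tells. Its arguments: {"type":"object","properties":{"linear":{"type":"array","items":{"type":"array","items":{"type":"number"}}},"turn":{"type":"array","items":{"type":"number"}},"hand":{"type":"number"},"squeeze":{"type":"number"}},"required":["linear","turn"]}

```bash
mkdir -p pics; ls
cat > h.py <<'E'
import numpy as np, cv2, json
from station import bot, optics, ticket
from scipy.spatial.transform import Rotation as R
def snap(n,f):
    s=optics.snapshot(n); cv2.imwrite(f'pics/{f}.png',s['image'][:,:,::-1])
    np.savez(f'pics/{f}.npz',K=s['intrinsics'],d=s['dist_coeffs'],T=s['cam_to_world']); return s
def ray(f,px,z):
    c=np.load(f'pics/{f}.npz'); p=cv2.undistortPoints(np.array([[px]],float),c['K'],c['d'])[0,0]
    T=c['T']; v=T[:3,:3]@[p[0],p[1],1]; o=T[:3,3]; return o+v*(z-o[2])/v[2]
def proj(f,P):
    c=np.load(f'pics/{f}.npz'); T=np.linalg.inv(c['T'])
    return cv2.projectPoints(np.atleast_2d(np.array(P,float)),cv2.Rodrigues(T[:3,:3])[0],T[:3,3],c['K'],c['d'])[0][:,0]
def crop(f,x0,y0,x1,y1,k,out):
    im=cv2.imread(f'pics/{f}.png')[y0:y1,x0:x1]; cv2.imwrite(f'pics/{out}.png',cv2.resize(im,None,fx=k,fy=k,interpolation=cv2.INTER_CUBIC))
E
python3 - <<'E'
from h import *
a=snap('top','t0');b=snap('side','s0');snap('wrist','w0')
im=np.vstack([a['image'],b['image']])
print(a['cam_to_world'],b['cam_to_world'],bot.get_state())
E
```

```text
pics
[[-0.02492921 -0.99543102  0.0921717   0.39273192]
 [-0.99949093  0.02665441  0.01753359 -0.12200478]
 [-0.01991026 -0.09168768 -0.99558875  1.77119616]
 [ 0.          0.          0.          1.        ]] [[-0.88519456 -0.32610871  0.33178864  0.07788453]
 [-0.46500047  0.64216333 -0.60942663  0.7717319 ]
 [-0.01432317 -0.69374301 -0.72008019  1.10781896]
 [ 0.          0.          0.          1.        ]] {'time': 0.15, 'joint_pos': array([65.51175854, 19.06332143, -3.70924971, 83.69510107,  1.23845437,
       77.34393696, -5.06952794]), 'qvel': array([ 0.04037396, -0.08715146,  0.04571118, -0.22352357, -0.02890879,
        0.04400174,  0.00219606]), 'joint_efforts': array([ 2.38826260e-04, -6.23636699e+01,  2.44039512e-02, -3.90142572e+01,
       -6.11900864e-02,  3.72751511e-02,  1.62739520e-04]), 'tcp_pos': array([ 0.24605001, -0.57421644,  0.23293922]), 'tool_rot': array([ 1.79997145e+02,  6.24038031e-02, -6.68022369e+01]), 'force': array([ 0.05484103, -0.40011796,  0.17611763]), 'ft_torque': array([ 0.03828256,  0.00777292, -0.04212326]), 'gripper_width': 0.9963970812020494}
```

Run:
```python
from h import *
crop('t0',0,0,512,384,1.56,'t0b'); crop('s0',0,0,512,384,1.56,'s0b')
```

```text
(no output)
```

View pics/t0b.png

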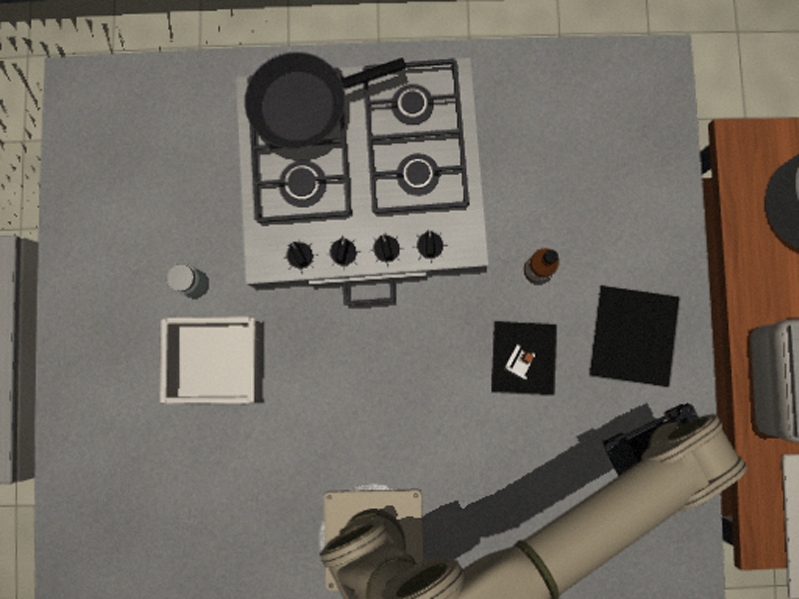

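View pics/s0b.png

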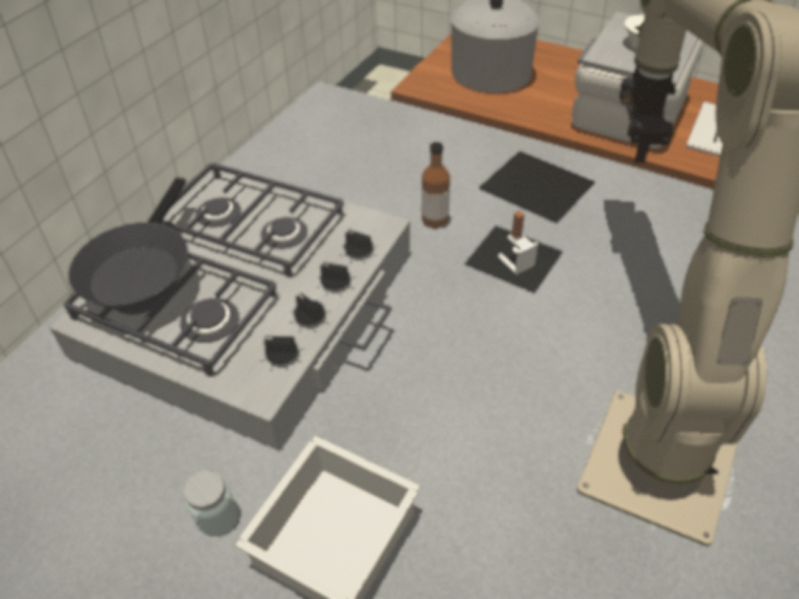

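All four knobs are on. There are two black mats: the smaller at (525,358), with the puller on it, and a larger one at (635,335). The smaller is the one meant. I'll enlarge both areas.

Run:
```python
from h import *
im=cv2.imread('pics/t0.png')
a=cv2.resize(im[135:200,150:320],None,fx=4.7,fy=4.7,interpolation=cv2.INTER_CUBIC)
b=cv2.resize(im[200:256,310:362],None,fx=5,fy=5,interpolation=cv2.INTER_CUBIC)
s=cv2.imread('pics/s0.png'); c=cv2.resize(s[125:190,295:365],None,fx=4.3,fy=4.3,interpolation=cv2.INTER_CUBIC)
o=np.zeros((600,799,3),np.uint8); o[:a.shape[0],:a.shape[1]]=a; o[310:310+b.shape[0],:b.shape[1]]=b;o[310:310+c.shape[0],300:300+c.shape[1]]=c
cv2.imwrite('pics/c1.png',o)
```

```text
(no output)
```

View pics/c1.png

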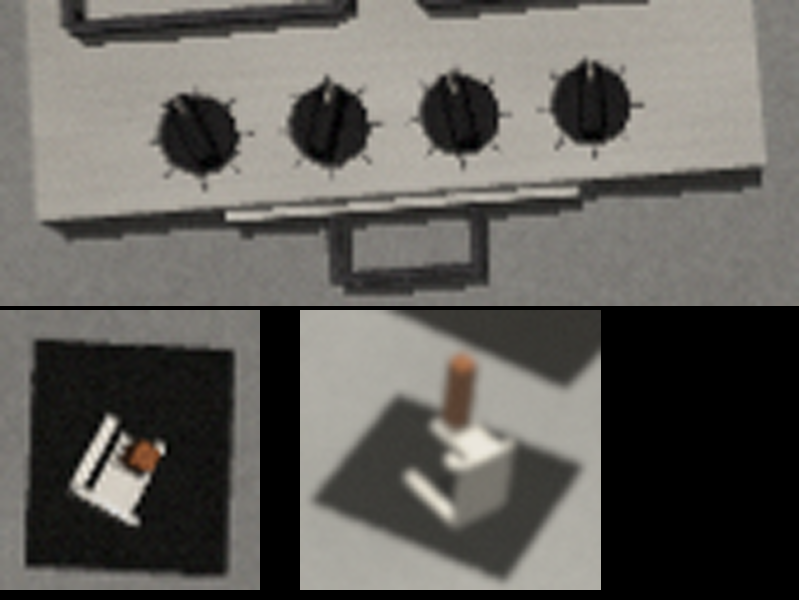

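The left strip in the puller crop is a tine pointing up and to the right, so the puller's yaw is about -28°. The plate is at its lower-left end. Next I'll work out positions.

```bash
cat >> h.py <<'E'
def st():
    s=bot.get_state(); print('t',round(s['time'],2),'tcp',s['tcp_pos'].round(4),'rot',s['tool_rot'].round(2),'F',s['force'].round(1),'w',round(s['gripper_width'],3)); return s
def delta(p,yaw=None):
    "tool-frame cm shift to world point p; turn to tool_rot yaw"
    s=bot.get_state(); M=R.from_euler('xyz',s['tool_rot'],degrees=True); d=M.inv().apply(np.array(p)-s['tcp_pos'])*100
    t=None if yaw is None else (-(yaw-s['tool_rot'][2])+180)%360-180
    print('shift cm',d.round(2),'turn',t)
E
python3 - <<'E'
from h import *
A=lambda u,v:(150+u/4.7,135+v/4.7)
K=np.array([ray('t0',A(*p),.112) for p in[(200,134),(330,124),(460,114),(591,104)]]);print(K.round(4))
d=K[3]-K[0];print('hob yaw',np.degrees(np.arctan2(d[1],d[0]))+90,np.linalg.norm(d))
for p in[(335,283),(487,275),(411,278)]:print('handle',ray('t0',A(*p),.066).round(4))
for p in[(40,219),(764,165)]: print('front deck',ray('t0',A(*p),.095).round(4))
B=lambda u,v:(310+u/5,200+(v-310)/5)
for n,p,z in[('tineback',(72,490),.011),('tinefront',(112,415),.011),('platebackright',(137,522),.011),('tip2',(165,445),.011),('handletop',(144,458),.136)]:print(n,ray('t0',B(*p),z).round(4))
print('mat',[ray('t0',B(*p),.006)[:2].round(3) for p in[(35,341),(233,350),(227,575),(26,566)]])
for p in[(163,320),(252,320),(255,403),(163,403)]:print('bowl rim',ray('t0',np.array(p)/1.5625,.085).round(3))
for p in[(538,278),(180,278)]:print('byst',ray('t0',np.array(p)/1.5625,.0).round(3))
c=np.load('pics/w0.npz');M=np.eye(4);s=bot.get_state();M[:3,:3]=R.from_euler('xyz',s['tool_rot'],degrees=True).as_matrix();M[:3,3]=s['tcp_pos'];print(np.round(np.linalg.inv(M)@c['T'],3),c['K'])
delta([.436,-.385,.234])
E
```

```text
[[ 0.663   0.1474  0.112 ]
 [ 0.6678  0.0483  0.112 ]
 [ 0.6726 -0.0504  0.112 ]
 [ 0.6775 -0.1497  0.112 ]]
hob yaw 2.7828071582739966 0.29749010099829654
handle [0.551  0.0512 0.066 ]
handle [ 0.554  -0.0665  0.066 ]
handle [ 0.5533 -0.0077  0.066 ]
front deck [0.6036 0.2743 0.095 ]
front deck [ 0.6297 -0.2803  0.095 ]
tineback [ 0.3939 -0.3237  0.011 ]
tinefront [ 0.4487 -0.3554  0.011 ]
platebackright [ 0.3689 -0.371   0.011 ]
tip2 [ 0.4253 -0.394   0.011 ]
handletop [ 0.4145 -0.3598  0.136 ]
mat [array([ 0.506, -0.301]), array([ 0.495, -0.449]), array([ 0.328, -0.437]), array([ 0.339, -0.288])]
bowl rim [0.526 0.477 0.085]
bowl rim [0.52  0.267 0.085]
bowl rim [0.33  0.262 0.085]
bowl rim [0.334 0.476 0.085]
byst [ 0.61  -0.408  0.   ]
byst [0.634 0.465 0.   ]
[[ 1.     0.    -0.001  0.   ]
 [ 0.     0.961  0.277 -0.075]
 [ 0.001 -0.277  0.961 -0.151]
 [ 0.     0.     0.     1.   ]] [[270.2114528    0.         252.36729633]
 [  0.         270.2114528  187.83609502]
 [  0.           0.           1.        ]]
shift cm [ -9.91 -24.91  -0.1 ] turn None
```

Run:
```python
from h import *
delta([.415,-.362,.234],-28.5)
```

```text
shift cm [-12.85 -23.89  -0.09] turn -38.30223692953007
```

Request:
arm_command([
  [-2, -4, 0],
  [-4.5, -8.5, 0],
  [-7, -13, 0],
  [-9.5, -18, 0],
  [-12, -22, 0],
  [-12.85, -23.9, 0],
  [-12.85, -23.9, 0],
  [-12.85, -23.9, 0],
], turn=[-6, -14, -22, -30, -36, -38.3, -38.3, -38.3])

```text
time: 1.15
tcp_pos: [0.414, -0.3639, 0.2333]
tool_rot: [180.0, 0.0, -28.7]
force: [-0.3, 0.4, -0.7]
gripper_width: 1.002
```

Run:
```python
from h import *
st();snap('wrist','w1');snap('side','s1');crop('w1',0,0,512,384,1.56,'w1b')
```

```text
t 1.15 tcp [ 0.414  -0.3639  0.2333] rot [ 1.7996e+02  2.0000e-02 -2.8700e+01] F [-0.3  0.4 -0.7] w 1.002
```

View pics/w1b.png

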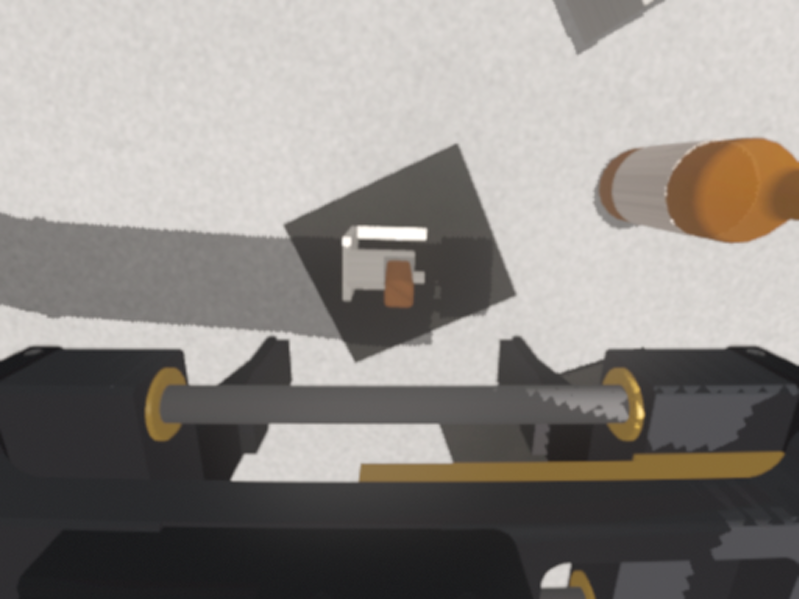

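Run:
```python
from h import *
q=lambda u,v,z:ray('w1',(u/1.5625,v/1.5625),z)[:2]
a=q(427,228,.011);b=q(427,241,.011);c=q(424,272,.011);e=q(424,283,.011)
print(a,b,c,e)
d=(a+b)/2-(c+e)/2;print('yaw',np.degrees(np.arctan2(d[1],d[0]))-90,np.linalg.norm(d))
y=np.radians(-28.5);ax=((a+b+c+e)/4)-.025*np.array([np.cos(y),np.sin(y)]);print('axis',ax)
print('mat',[q(*p,.006).round(3) for p in [(285,225),(458,145),(515,294),(355,361)]])
for yy in(-27,-30):
  Rm=R.from_euler('z',yy,degrees=True).as_matrix()
  P=[[-42,25,66],[-42,-25,66],[9,9,130],[-9,-9,130],[25,25,5],[25,-25,5],[9,-9,130],[-36,25,5]]
  W=(Rm@(np.array(P)/1000).T).T+[ax[0],ax[1],.006]
  print((proj('w1',W)*1.5625).round(0).tolist())
```

```text
[ 0.45185065 -0.35344409] [ 0.4465197  -0.36367327] [ 0.43106168 -0.38745801] [ 0.42627971 -0.39660085]
yaw -31.504457561278784 0.039257293666240034
axis [ 0.41695751 -0.36336509]
mat [array([ 0.342, -0.291]), array([ 0.508, -0.304]), array([ 0.496, -0.448]), array([ 0.33 , -0.435])]
[[341.0, 241.0], [345.0, 305.0], [413.0, 281.0], [385.0, 310.0], [425.0, 228.0], [426.0, 283.0], [414.0, 309.0], [356.0, 230.0]]
[[342.0, 238.0], [343.0, 302.0], [414.0, 282.0], [384.0, 309.0], [427.0, 229.0], [424.0, 284.0], [413.0, 310.0], [358.0, 228.0]]
```

Run:
```python
from h import *
delta([.4165,-.362,.104],-29.5)
```

```text
shift cm [ 0.13 -0.28 12.94] turn 0.7985021980641989
```

Request:
arm_command([
  [0.15, -0.3, 0],
  [0.15, -0.3, 2],
  [0.15, -0.3, 5],
  [0.15, -0.3, 8],
  [0.15, -0.3, 11],
  [0.15, -0.3, 12.5],
  [0.15, -0.3, 12.9],
  [0.15, -0.3, 12.9],
], turn=[0.8, 0.8, 0.8, 0.8, 0.8, 0.8, 0.8, 0.8])

```text
time: 2.25
tcp_pos: [0.4184, -0.3607, 0.1053]
tool_rot: [180.0, -0.1, -29.3]
force: [0.3, 0.6, 0.3]
gripper_width: 0.999
```

Request:
arm_command([
  [0, 0, 0],
  [0, 0, 0],
  [0, 0, 0],
  [0, 0, 0],
  [0, 0, 0],
  [0, 0, 0],
], turn=[0, 0, 0, 0, 0, 0], hand=1, squeeze=45)

```text
time: 3.0
tcp_pos: [0.418, -0.3603, 0.1045]
tool_rot: [180.0, -0.0, -29.3]
force: [0.0, 0.9, -0.9]
gripper_width: 0.398
```

Run:
```python
from h import *
st()
h=np.radians(2.8);print(np.cos(h))
# pre-insert for knob1: axis 80 mm in front of knob, above
K=np.array([[.663,.1474],[.6678,.0483],[.6726,-.0504],[.6775,-.1497]])
delta([.4165,-.362,.26],0)
for k in K: print(k-.1*np.array([np.cos(h),np.sin(h)]))
```

```text
t 3.0 tcp [ 0.418  -0.3603  0.1045] rot [180.    -0.   -29.31] F [ 0.   0.9 -0.9] w 0.398
0.9988061373414341
shift cm [ -0.05   0.22 -15.55] turn -29.310945957226465
[0.56311939 0.14251502]
[0.56791939 0.04341502]
[ 0.57271939 -0.05528498]
[ 0.57761939 -0.15458498]
```

Request:
arm_command([
  [0, 0, 0],
  [0, 0, 0],
  [0, 0, 0],
  [0, 0, 0],
], turn=[0, 0, 0, 0])

```text
time: 3.5
tcp_pos: [0.4179, -0.3603, 0.1044]
tool_rot: [-180.0, 0.0, -29.3]
force: [-0.1, 0.1, -1.0]
gripper_width: 0.204
```

Request:
arm_command([
  [0, 0, -1],
  [0, 0, -3],
  [0, 0, -7],
  [0, 0, -11],
  [0, 0, -15],
  [0, 0, -17],
  [0, 0, -17],
  [0, 0, -17],
], turn=[0, 0, 0, -6, -14, -22, -29.3, -32])

```text
time: 4.5
tcp_pos: [0.418, -0.3603, 0.2756]
tool_rot: [180.0, -0.0, 2.9]
force: [0.5, -0.6, -1.8]
gripper_width: 0.203
```

Run:
```python
from h import *
st(); delta([.57,-.1546,.275],2.8)
```

```text
t 4.5 tcp [ 0.418  -0.3603  0.2756] rot [ 1.7995e+02 -4.0000e-02  2.8500e+00] F [ 0.5 -0.6 -1.8] w 0.203
shift cm [ 16.2  -19.79   0.06] turn 0.052416626294217394
```

Request:
arm_command([
  [3, -4, 0],
  [7, -8, 0],
  [11, -13, 0],
  [15, -18, 0],
  [16.2, -19.8, 0],
  [16.2, -19.8, 3],
  [16.2, -19.8, 6],
  [16.2, -19.8, 7.9],
], turn=[0, 0, 0, 0, 0, 0, 0, 0])

```text
time: 5.5
tcp_pos: [0.5701, -0.1549, 0.1947]
tool_rot: [-180.0, 0.1, 2.7]
force: [0.7, 0.4, -2.1]
gripper_width: 0.203
```

Request:
arm_command([
  [0, 0, 0],
  [0, 0, 0],
], turn=[0, 0])

```text
time: 5.75
tcp_pos: [0.5711, -0.1551, 0.197]
tool_rot: [180.0, -0.1, 2.7]
force: [0.9, 0.5, -1.1]
gripper_width: 0.203
```

Run:
```python
from h import *
st();snap('wrist','w2');snap('top','t2');snap('side','s2')
im=cv2.imread('pics/w2.png');a=cv2.resize(im,None,fx=1.56,fy=1.56)[:420]
cv2.imwrite('pics/c2.png',cv2.resize(im[60:260,150:416],None,fx=3,fy=3,interpolation=cv2.INTER_CUBIC))
```

```text
t 5.75 tcp [ 0.5711 -0.1551  0.197 ] rot [ 1.7997e+02 -1.0000e-01  2.6900e+00] F [ 0.9  0.5 -1.1] w 0.203
```

View pics/c2.png

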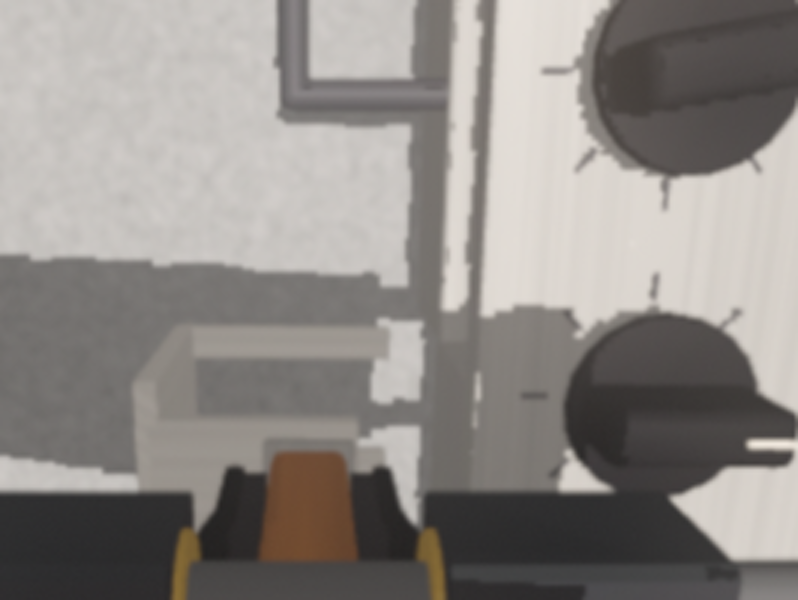

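```bash
cat > fit.py <<'E'
from h import *
C=lambda u,v:(150+u/3,60+v/3)
def R4(f,p,z): return ray(f,C(*p),z)[:2]
E
python3 - <<'E'
from fit import *
z=.197-.0984+.005
a,b,c,e=[R4('w2',p,z) for p in[(388,325),(388,357),(385,447),(385,468)]]
print(a,b,c,e); d=(a+b-c-e)/2; print('yaw',np.degrees(np.arctan2(d[1],d[0]))-90, np.linalg.norm(d))
bk=R4('w2',(190,325),z); d=a-bk; print('yaw2',np.degrees(np.arctan2(d[1],d[0])))
h=np.radians(2.8);ux=np.array([np.cos(h),np.sin(h)])
ax=(a+b+c+e)/4-.025*ux; print('puller axis',ax,'rel tcp',ax-[.5711,-.1551])
# fit skirt
def circ(f,pts,z):
    P=np.array([R4(f,p,z) for p in pts]); A=np.c_[2*P,np.ones(len(P))]; s=np.linalg.lstsq(A,(P**2).sum(1),rcond=None)[0]; return s[:2],np.sqrt(s[2]+s[:2]@s[:2])
print('knob4',circ('w2',[(568,405),(600,343),(630,322),(665,313),(715,328),(750,365),(600,470),(640,490)],.112))
E
```

```text
[ 0.59414797 -0.13045477] [ 0.59489822 -0.14058245] [ 0.59615104 -0.17036847] [ 0.59668487 -0.17759476]
yaw 2.8203697402294665 0.03850965285543593
yaw2 2.652472661013331
puller axis [ 0.57050037 -0.15597136] rel tcp [-0.00059963 -0.00087136]
knob4 (array([ 0.67894167, -0.14939924]), np.float64(0.02830248880558293))
```

Run:
```python
from h import *
delta([.6790,-.1486,.196],2.8)
```

```text
shift cm [10.81 -0.14  0.09] turn -0.11576563688322494
```

Request:
arm_command([
  [0.5, -0.15, 0.1],
  [2, -0.15, 0.1],
  [4, -0.15, 0.1],
  [5.5, -0.15, 0.1],
  [7, -0.15, 0.1],
  [8.5, -0.15, 0.1],
  [10, -0.15, 0.1],
  [10.8, -0.15, 0.1],
], turn=[0, 0, 0, 0, 0, 0, 0, 0])

```text
time: 6.9
tcp_pos: [0.6791, -0.148, 0.1944]
tool_rot: [-180.0, -0.0, 2.7]
force: [-0.1, 0.2, -1.3]
gripper_width: 0.204
```

Request:
arm_command([
  [0, 0, 0],
  [0, 0, 0],
], turn=[0, 0])

```text
time: 7.15
tcp_pos: [0.678, -0.1485, 0.1946]
tool_rot: [180.0, 0.0, 2.7]
force: [-0.6, -0.0, -2.5]
gripper_width: 0.201
```

Run:
```python
from h import *
st();snap('wrist','w3');snap('side','s3')
im=cv2.imread('pics/w3.png');s=cv2.imread('pics/s3.png')
a=cv2.resize(im[130:260,150:416],None,fx=3,fy=3,interpolation=cv2.INTER_CUBIC)
p=proj('s3',[.679,-.15,.12])[0].astype(int);print(p)
b=cv2.resize(s[p[1]-25:p[1]+25,p[0]-100:p[0]+100],None,fx=4,fy=4,interpolation=cv2.INTER_CUBIC)
o=np.zeros((600,800,3),np.uint8);o[:390,:798]=a;o[395:595]=b;cv2.imwrite('pics/c3.png',o)
```

```text
t 7.15 tcp [ 0.678  -0.1485  0.1946] rot [1.7999e+02 1.0000e-02 2.6900e+00] F [-0.6 -0.  -2.5] w 0.201
[230 154]
```

View pics/c3.png

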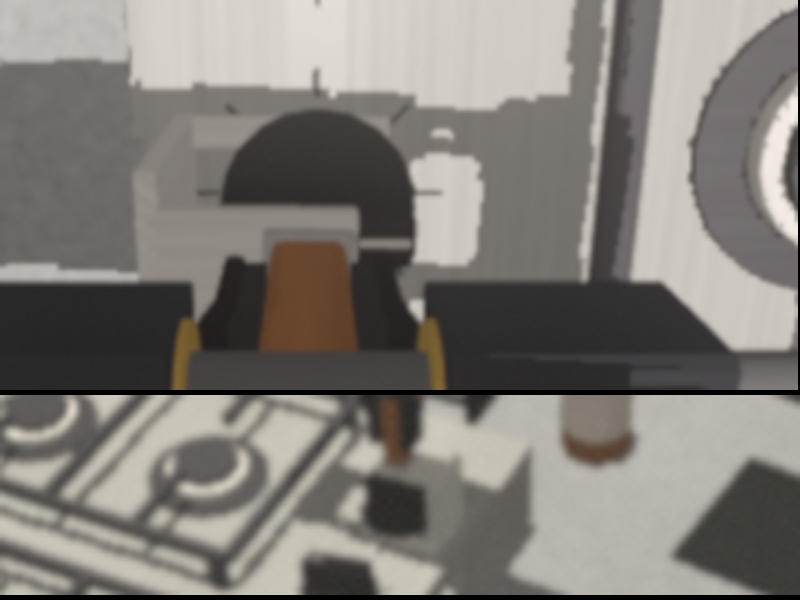

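Inserted cleanly, with the tines under knob4's skirt. Next I lift it to about 13–14 mm.

Request:
arm_command([
  [0, 0, -0.2],
  [0, 0, -0.4],
  [0, 0, -0.6],
  [0, 0, -0.9],
  [0, 0, -1.2],
  [0, 0, -1.5],
  [0, 0, -1.7],
  [0, 0, -1.7],
], turn=[0, 0, 0, 0, 0, 0, 0, 0])

```text
time: 8.25
tcp_pos: [0.6786, -0.1484, 0.2123]
tool_rot: [180.0, -0.1, 2.7]
force: [0.7, 0.4, -3.1]
gripper_width: 0.203
```

Request:
arm_command([
  [0, 0, 0],
  [0, 0, 0],
], turn=[0, 0])

```text
time: 8.5
tcp_pos: [0.6784, -0.1485, 0.2119]
tool_rot: [180.0, -0.0, 2.7]
force: [-0.1, 0.5, -2.3]
gripper_width: 0.202
```

Run:
```python
from h import *
st();snap('wrist','w4');snap('side','s4')
im=cv2.imread('pics/w4.png');s=cv2.imread('pics/s4.png')
a=cv2.resize(im[130:260,150:416],None,fx=3,fy=3,interpolation=cv2.INTER_CUBIC)
p=(230,154)
b=cv2.resize(s[p[1]-25:p[1]+25,p[0]-100:p[0]+100],None,fx=4,fy=4,interpolation=cv2.INTER_CUBIC)
o=np.zeros((600,800,3),np.uint8);o[:390,:798]=a;o[395:595]=b;cv2.imwrite('pics/c4.png',o)
```

```text
t 8.5 tcp [ 0.6784 -0.1485  0.2119] rot [ 1.7998e+02 -3.0000e-02  2.6800e+00] F [-0.1  0.5 -2.3] w 0.202
```

View pics/c4.png

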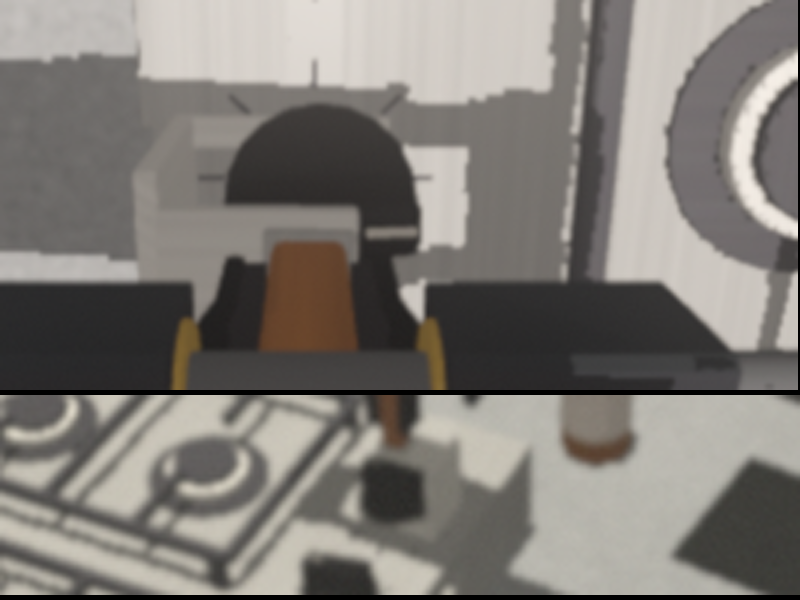

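Knob4 rose together with the puller, so it has popped. I'll lower slightly, withdraw, and move in front of knob3.

Request:
arm_command([
  [0, 0, 0.25],
  [-1, 0, 0.25],
  [-3, 0, 0.25],
  [-5, 0, 0.25],
  [-7, 0, 0.25],
  [-9, 0, 0.25],
  [-10.3, 0, 0.25],
  [-10.3, 0, 0.25],
], turn=[0, 0, 0, 0, 0, 0, 0, 0])

```text
time: 9.6
tcp_pos: [0.5748, -0.1536, 0.2094]
tool_rot: [180.0, -0.0, 2.7]
force: [0.1, -0.2, -1.9]
gripper_width: 0.206
```

Request:
arm_command([
  [0, -3, 0],
  [0, -6, 0.5],
  [0, -9, 1],
  [0, -10, 1.4],
  [0, -10, 1.4],
  [0, -10, 1.4],
], turn=[0, 0, 0, 0, 0, 0])

```text
time: 10.35
tcp_pos: [0.571, -0.0549, 0.1951]
tool_rot: [180.0, -0.0, 2.6]
force: [-0.0, 0.2, -1.1]
gripper_width: 0.204
```

Run:
```python
from h import *
st();snap('wrist','w5');snap('side','s5');delta([.6741,-.0487,.1955],2.8)
im=cv2.imread('pics/w5.png');s=cv2.imread('pics/s5.png')
a=cv2.resize(im[60:260,150:416],None,fx=2.25,fy=2.25,interpolation=cv2.INTER_CUBIC)
p=(230,154)
b=cv2.resize(s[p[1]-20:p[1]+15,p[0]-60:p[0]+40],None,fx=4,fy=4,interpolation=cv2.INTER_CUBIC)
o=np.zeros((600,800,3),np.uint8);o[:a.shape[0],:a.shape[1]]=a;o[455:595,:400]=b;cv2.imwrite('pics/c5.png',o)
```

```text
t 10.35 tcp [ 0.571  -0.0549  0.1951] rot [ 1.7997e+02 -1.0000e-02  2.5900e+00] F [-0.   0.2 -1.1] w 0.204
shift cm [10.33 -0.13 -0.03] turn -0.21322221195842417
```

View pics/c5.png

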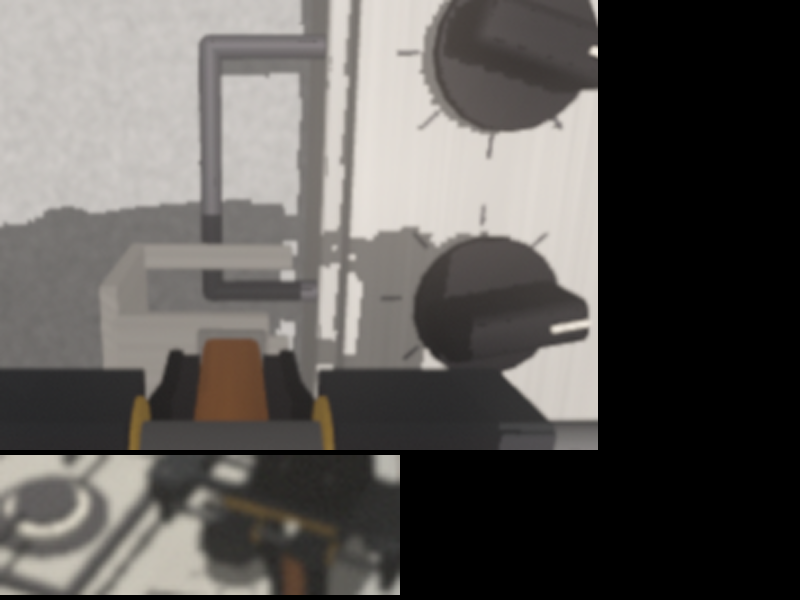

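Request:
arm_command([
  [0.5, -0.15, 0],
  [2, -0.15, 0],
  [4, -0.15, 0],
  [5.5, -0.15, 0],
  [7, -0.15, 0],
  [8.5, -0.15, 0],
  [9.8, -0.15, 0],
  [10.3, -0.15, 0],
], turn=[-0.2, -0.2, -0.2, -0.2, -0.2, -0.2, -0.2, -0.2])

```text
time: 11.45
tcp_pos: [0.6742, -0.0471, 0.1947]
tool_rot: [-180.0, 0.0, 2.9]
force: [-0.4, 0.1, -2.0]
gripper_width: 0.203
```

Request:
arm_command([
  [0, 0, 0],
  [0, 0, 0],
], turn=[0, 0])

```text
time: 11.7
tcp_pos: [0.6733, -0.0471, 0.1951]
tool_rot: [180.0, 0.0, 2.9]
force: [0.6, -1.0, -1.8]
gripper_width: 0.204
```

Request:
arm_command([
  [0, 0, -0.2],
  [0, 0, -0.4],
  [0, 0, -0.6],
  [0, 0, -0.9],
  [0, 0, -1.2],
  [0, 0, -1.5],
  [0, 0, -1.7],
  [0, 0, -1.7],
], turn=[0, 0, 0, 0, 0, 0, 0, 0])

```text
time: 12.7
tcp_pos: [0.6738, -0.047, 0.2126]
tool_rot: [180.0, -0.1, 2.9]
force: [-0.3, 0.3, -3.3]
gripper_width: 0.205
```

Request:
arm_command([
  [0, 0, 0],
  [0, 0, 0],
], turn=[0, 0])

```text
time: 12.95
tcp_pos: [0.6737, -0.047, 0.2123]
tool_rot: [180.0, -0.0, 2.9]
force: [-0.3, -0.4, -1.8]
gripper_width: 0.204
```

Run:
```python
from h import *
st();snap('wrist','w6')
im=cv2.imread('pics/w6.png')
a=cv2.resize(im[130:260,150:416],None,fx=3,fy=3,interpolation=cv2.INTER_CUBIC)
cv2.imwrite('pics/c6.png',a)
```

```text
t 12.95 tcp [ 0.6737 -0.047   0.2123] rot [ 1.7999e+02 -2.0000e-02  2.8900e+00] F [-0.3 -0.4 -1.8] w 0.204
```

View pics/c6.png

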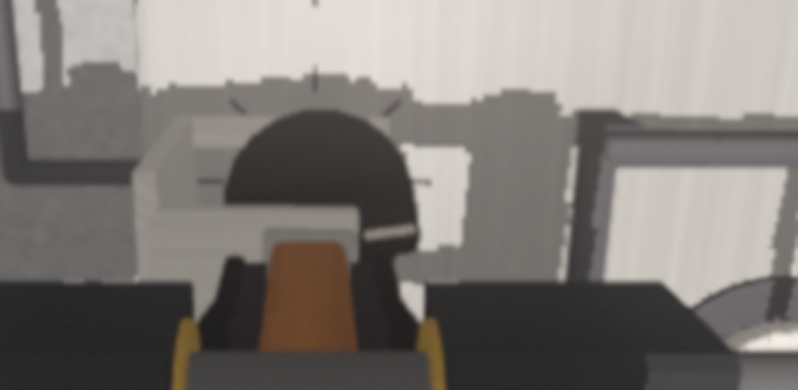

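Request:
arm_command([
  [0, 0, 0.25],
  [-1, 0, 0.25],
  [-3, 0, 0.25],
  [-5, 0, 0.25],
  [-7, 0, 0.25],
  [-9, 0, 0.25],
  [-10.3, 0, 0.25],
  [-10.3, 0, 0.25],
], turn=[0, 0, 0, 0, 0, 0, 0, 0])

```text
time: 14.0
tcp_pos: [0.5701, -0.0524, 0.2099]
tool_rot: [180.0, -0.0, 2.9]
force: [-0.2, -0.4, -2.0]
gripper_width: 0.205
```

Request:
arm_command([
  [0, -3, 0],
  [0, -6, 0.5],
  [0, -9, 1],
  [0, -9.8, 1.4],
  [0, -9.8, 1.4],
  [0, -9.8, 1.4],
], turn=[0, 0, 0, 0, 0, 0])

```text
time: 14.75
tcp_pos: [0.5661, 0.0442, 0.1956]
tool_rot: [180.0, -0.0, 2.8]
force: [0.5, 0.0, -1.5]
gripper_width: 0.205
```

Run:
```python
from h import *
st();delta([.6692,.0513,.1955],2.8)
```

```text
t 14.75 tcp [0.5661 0.0442 0.1956] rot [ 1.7997e+02 -1.0000e-02  2.8000e+00] F [ 0.5  0.  -1.5] w 0.205
shift cm [ 1.033e+01 -2.000e-01  1.000e-02] turn -0.004664146823444071
```

Request:
arm_command([
  [0.5, -0.2, 0],
  [2, -0.2, 0],
  [4, -0.2, 0],
  [5.5, -0.2, 0],
  [7, -0.2, 0],
  [8.5, -0.2, 0],
  [9.8, -0.2, 0],
  [10.3, -0.2, 0],
], turn=[0, 0, 0, 0, 0, 0, 0, 0])

```text
time: 15.75
tcp_pos: [0.6692, 0.0523, 0.1952]
tool_rot: [-180.0, 0.0, 2.8]
force: [0.9, 0.2, -2.2]
gripper_width: 0.202
```

Request:
arm_command([
  [0, 0, 0],
  [0, 0, 0],
], turn=[0, 0])

```text
time: 16.0
tcp_pos: [0.6682, 0.0528, 0.1956]
tool_rot: [180.0, 0.0, 2.9]
force: [-1.2, -0.2, -0.9]
gripper_width: 0.205
```

Request:
arm_command([
  [0, 0, -0.2],
  [0, 0, -0.4],
  [0, 0, -0.6],
  [0, 0, -0.9],
  [0, 0, -1.2],
  [0, 0, -1.5],
  [0, 0, -1.7],
  [0, 0, -1.7],
], turn=[0, 0, 0, 0, 0, 0, 0, 0])

```text
time: 17.0
tcp_pos: [0.6687, 0.053, 0.2131]
tool_rot: [-180.0, -0.0, 2.9]
force: [-0.6, -0.5, -2.7]
gripper_width: 0.203
```

Request:
arm_command([
  [0, 0, 0],
  [0, 0, 0],
], turn=[0, 0])

```text
time: 17.25
tcp_pos: [0.6685, 0.0529, 0.2126]
tool_rot: [180.0, -0.0, 2.9]
force: [-0.5, 0.9, -0.7]
gripper_width: 0.2
```

Run:
```python
from h import *
st();snap('wrist','w7')
```

```text
t 17.25 tcp [0.6685 0.0529 0.2126] rot [ 1.80e+02 -1.00e-02  2.89e+00] F [-0.5  0.9 -0.7] w 0.2
```

Request:
arm_command([
  [0, 0, 0.25],
  [-1, 0, 0.25],
  [-3, 0, 0.25],
  [-5, 0, 0.25],
  [-7, 0, 0.25],
  [-9, 0, 0.25],
  [-10.3, 0, 0.25],
  [-10.3, 0, 0.25],
], turn=[0, 0, 0, 0, 0, 0, 0, 0])

```text
time: 18.3
tcp_pos: [0.5651, 0.0475, 0.2104]
tool_rot: [180.0, -0.0, 2.9]
force: [0.5, -0.1, -2.0]
gripper_width: 0.2
```

Request:
arm_command([
  [0, -3, 0],
  [0, -6, 0.5],
  [0, -9, 1],
  [0, -10, 1.4],
  [0, -10, 1.4],
  [0, -10, 1.4],
], turn=[0, 0, 0, 0, 0, 0])

```text
time: 19.05
tcp_pos: [0.5611, 0.1461, 0.196]
tool_rot: [180.0, -0.0, 2.8]
force: [-0.1, -0.5, -1.7]
gripper_width: 0.202
```

Run:
```python
from h import *
st();delta([.6644,.1511,.1955],2.8);snap('wrist','w8')
f=lambda n:cv2.resize(cv2.imread(f'pics/{n}.png')[130:260,150:416],None,fx=2.25,fy=2.25,interpolation=cv2.INTER_CUBIC)
cv2.imwrite('pics/c8.png',np.vstack([f('w7'),f('w8')]))
```

```text
t 19.05 tcp [0.5611 0.1461 0.196 ] rot [ 1.7996e+02 -1.0000e-02  2.7900e+00] F [-0.1 -0.5 -1.7] w 0.202
shift cm [10.34  0.    0.06] turn -0.00765758076559564
```

View pics/c8.png

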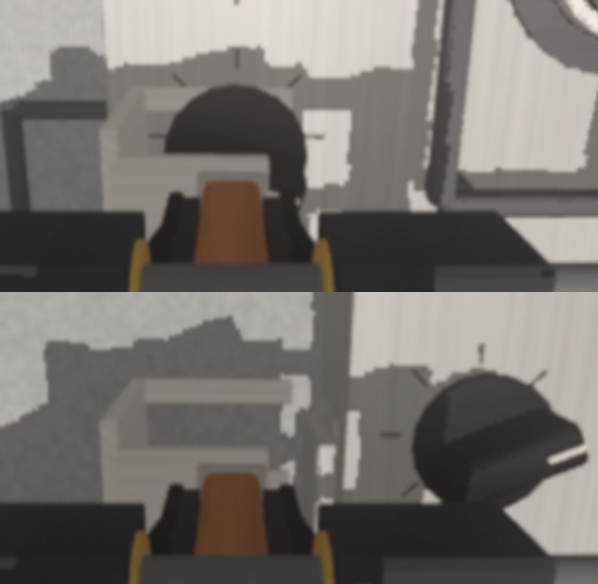

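Request:
arm_command([
  [0.5, 0.2, 0],
  [2, 0.2, 0],
  [4, 0.2, 0],
  [5.5, 0.2, 0],
  [7, 0.2, 0],
  [8.5, 0.2, 0],
  [9.8, 0.2, 0],
  [10.3, 0.2, 0],
], turn=[0, 0, 0, 0, 0, 0, 0, 0])

```text
time: 20.1
tcp_pos: [0.6644, 0.1499, 0.1957]
tool_rot: [180.0, 0.0, 2.8]
force: [0.0, -0.6, -1.4]
gripper_width: 0.208
```

Request:
arm_command([
  [0, 0, 0],
  [0, 0, 0],
], turn=[0, 0])

```text
time: 20.35
tcp_pos: [0.6633, 0.1507, 0.1961]
tool_rot: [180.0, 0.0, 2.9]
force: [-0.3, 0.5, -2.9]
gripper_width: 0.203
```

Request:
arm_command([
  [0, 0, -0.2],
  [0, 0, -0.4],
  [0, 0, -0.6],
  [0, 0, -0.9],
  [0, 0, -1.2],
  [0, 0, -1.5],
  [0, 0, -1.7],
  [0, 0, -1.7],
], turn=[0, 0, 0, 0, 0, 0, 0, 0])

```text
time: 21.35
tcp_pos: [0.6638, 0.1509, 0.2137]
tool_rot: [-180.0, -0.1, 2.9]
force: [0.9, -0.7, -1.7]
gripper_width: 0.207
```

Request:
arm_command([
  [0, 0, 0],
  [0, 0, 0],
], turn=[0, 0])

```text
time: 21.6
tcp_pos: [0.6636, 0.1508, 0.2131]
tool_rot: [-180.0, -0.0, 2.9]
force: [0.3, -0.5, -1.4]
gripper_width: 0.206
```

Run:
```python
from h import *
st();snap('wrist','w9')
```

```text
t 21.6 tcp [0.6636 0.1508 0.2131] rot [-1.8e+02 -1.0e-02  2.9e+00] F [ 0.3 -0.5 -1.4] w 0.206
```

Request:
arm_command([
  [0, 0, 0.25],
  [-1, 0, 0.25],
  [-3, 0, 0.25],
  [-5, 0, 0.25],
  [-7, 0, 0.25],
  [-9, 0, 0.25],
  [-11, 0, 0.25],
  [-11, 0, 0.25],
], turn=[0, 0, 0, 0, 0, 0, 0, 0])

```text
time: 22.65
tcp_pos: [0.5524, 0.1453, 0.2109]
tool_rot: [179.9, -0.0, 2.9]
force: [0.7, 0.4, -1.9]
gripper_width: 0.203
```

Request:
arm_command([
  [-4, 0, 0],
  [-10, 0, -2],
  [-16, 3, -5],
  [-16, 6, -6],
  [-16, 6, -6],
  [-16, 6, -6],
], turn=[0, 0, 0, 0, 0, 0])

```text
time: 23.4
tcp_pos: [0.3972, 0.0777, 0.2705]
tool_rot: [-180.0, -0.0, 2.9]
force: [0.3, -0.1, -2.5]
gripper_width: 0.207
```

Run:
```python
from h import *
st();snap('wrist','w10');snap('side','s10');snap('top','t10')
f=lambda n,a,b,c,d,k:cv2.resize(cv2.imread(f'pics/{n}.png')[b:d,a:c],None,fx=k,fy=k,interpolation=cv2.INTER_CUBIC)
a=f('w9',150,130,416,260,1.5); b=f('s10',150,135,280,245,4.0); c=f('t10',170,140,310,190,2.8)
o=np.zeros((600,800,3),np.uint8);o[:140,:a.shape[1]]=a[:140];o[:140,405:797]=c;o[150:590,:520]=b;cv2.imwrite('pics/c10.png',o)
```

```text
t 23.4 tcp [0.3972 0.0777 0.2705] rot [-1.8e+02 -2.0e-02  2.9e+00] F [ 0.3 -0.1 -2.5] w 0.207
```

View pics/c10.png

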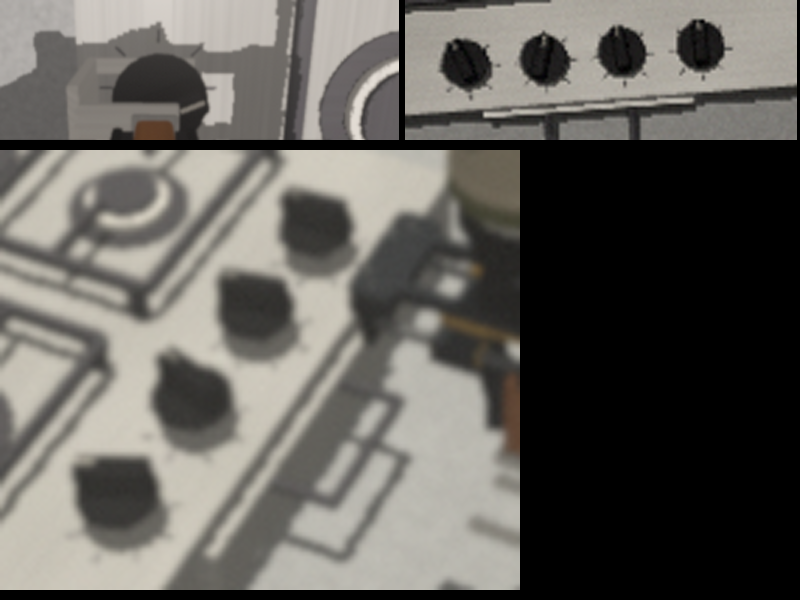

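All four knobs stand raised, each with a shadow gap beneath it. Next the puller goes back to the mat.

Run:
```python
from h import *
delta([.45,-.15,.27],-10);delta([.42,-.366,.27],-15);delta([.42,-.366,.11],-15)
```

```text
shift cm [ 4.110e+00  2.305e+01 -1.000e-02] turn 12.98414244626207
shift cm [-2.000e-02  4.447e+01 -2.000e-02] turn 17.98414244626207
shift cm [ 0.   44.48 15.98] turn 17.98414244626207
```

Request:
arm_command([
  [2, 4, 0],
  [4, 9, 0],
  [4, 15, 0],
  [4, 21, 0],
  [4, 27, 0],
  [3, 33, 0],
  [1.5, 39, 0],
  [0, 44, 0],
], turn=[2, 4, 7, 10, 13, 16, 18, 18])

```text
time: 24.55
tcp_pos: [0.4189, -0.3641, 0.2694]
tool_rot: [-180.0, 0.1, -15.1]
force: [1.4, -0.1, -1.0]
gripper_width: 0.204
```

Request:
arm_command([
  [0, 0, 0],
  [0, 0, 2],
  [0, 0, 5],
  [0, 0, 8],
  [0, 0, 11],
  [0, 0, 14],
  [0, 0, 15.8],
  [0, 0, 15.8],
], turn=[0, 0, 0, 0, 0, 0, 0, 0])

```text
time: 25.55
tcp_pos: [0.4191, -0.3611, 0.1113]
tool_rot: [-179.9, 0.1, -15.0]
force: [-0.1, 0.2, -0.9]
gripper_width: 0.207
```

Run:
```python
from h import *
st();snap('side','s11')
```

```text
t 25.55 tcp [ 0.4191 -0.3611  0.1113] rot [-1.7992e+02  1.3000e-01 -1.5040e+01] F [-0.1  0.2 -0.9] w 0.207
```

Request:
arm_command([
  [0, 0, 0.2],
  [0, 0, 0.4],
  [0, 0, 0.5],
  [0, 0, 0.5],
  [0, 0, 0.5],
], turn=[0, 0, 0, 0, 0])

```text
time: 26.22
tcp_pos: [0.4192, -0.3623, 0.1076]
tool_rot: [180.0, -0.0, -15.1]
force: [-0.2, -0.9, -1.7]
gripper_width: 0.201
```

Request:
arm_command([
  [0, 0, 0.05],
  [0, 0, 0.1],
  [0, 0, 0.15],
  [0, 0, 0.15],
], turn=[0, 0, 0, 0])

```text
time: 26.72
tcp_pos: [0.4191, -0.3622, 0.106]
tool_rot: [180.0, 0.0, -15.1]
force: [0.4, -0.2, -1.8]
gripper_width: 0.204
```

Request:
arm_command([
  [0, 0, 0.05],
  [0, 0, 0.1],
  [0, 0, 0.15],
  [0, 0, 0.15],
], turn=[0, 0, 0, 0])

```text
time: 27.22
tcp_pos: [0.4191, -0.3622, 0.1045]
tool_rot: [-180.0, 0.0, -15.1]
force: [0.2, 0.3, -2.4]
gripper_width: 0.204
```

Request:
arm_command([
  [0, 0, 0.05],
  [0, 0, 0.1],
  [0, 0, 0.1],
], turn=[0, 0, 0])

```text
time: 27.6
tcp_pos: [0.4193, -0.3623, 0.1042]
tool_rot: [180.0, -0.0, -15.1]
force: [-1.6, 1.2, 4.7]
gripper_width: 0.203
```

Request:
arm_command([
  [0, 0, 0],
  [0, 0, 0],
  [0, 0, 0],
  [0, 0, 0],
  [0, 0, 0],
], turn=[0, 0, 0, 0, 0], hand=0)

```text
time: 28.22
tcp_pos: [0.4192, -0.3622, 0.1036]
tool_rot: [180.0, -0.0, -15.1]
force: [0.5, 0.4, 0.4]
gripper_width: 0.496
```

Request:
arm_command([
  [0, 0, -1],
  [0, 0, -3],
  [0, 0, -7],
  [0, 0, -12],
  [0, 0, -17],
  [0, 0, -18],
  [0, 0, -18],
], turn=[0, 0, 0, 0, 0, 0, 0])

```text
time: 29.1
tcp_pos: [0.4193, -0.3623, 0.2842]
tool_rot: [180.0, -0.1, -15.1]
force: [0.2, -0.3, -0.6]
gripper_width: 0.499
```

Run:
```python
from h import *
st();snap('wrist','w12');snap('top','t12');snap('side','s12')
# knob angles & positions in t10 & w? : bar yaw from t0 crop (px)
# knob centre top view at raised top
print(proj('w12',[[.42,-.362,.136]]))
delta([.6775,-.149,.27],0)
f=lambda n,a,b,c,d,k:cv2.resize(cv2.imread(f'pics/{n}.png')[b:d,a:c],None,fx=k,fy=k,interpolation=cv2.INTER_CUBIC)
a=f('w12',120,60,420,230,1.6); b=f('s12',275,110,385,190,3.0); c=f('t10',170,145,310,182,5.7);e=f('t12',310,195,366,256,3)
o=np.zeros((600,800,3),np.uint8);o[:272,:480]=a;o[280:520,:330]=b;o[380:380+c.shape[0],0:798]=c;o[:e.shape[0],490:490+e.shape[1]]=e
o[280:380,:330]=b[60:160];cv2.imwrite('pics/c12.png',o)
```

```text
t 29.1 tcp [ 0.4193 -0.3623  0.2842] rot [ 1.7996e+02 -8.0000e-02 -1.5110e+01] F [ 0.2 -0.3 -0.6] w 0.499
[[253.35111659 177.95511534]]
shift cm [ 19.45 -27.3    1.19] turn -15.107108411853716
```

View pics/c12.png

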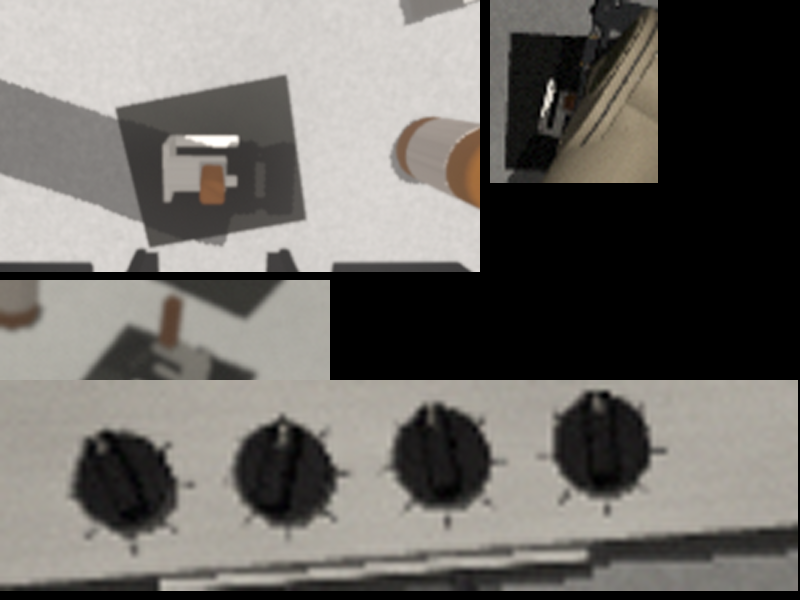

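The puller stands upright on the mat. I'll compute knob bar angles and centres from the pictures I already have.

Run:
```python
from h import *
def yaw(f,o,k,p,q,z):
    a,b=[ray(f,(o[0]+x/k,o[1]+y/k),z) for x,y in(p,q)]; return np.degrees(np.arctan2(b[1]-a[1],b[0]-a[0]))
print('k4',yaw('w2',(150,60),3,(747,445),(797,443),.14))
print('k3',yaw('w5',(150,60),2.25,(553,330),(590,322),.14))
print('k1',yaw('w8',(150,130),2.25,(550,170),(587,154),.14))
for i,(p,q,c) in enumerate([((143,515),(98,440),(125,482)),((272,510),(284,425),(285,475)),((447,497),(430,412),(442,457)),((603,485),(598,395),(603,445))]):
    g=lambda u:(u[0],u[1]-380)
    print(i+1,yaw('t10',(170,145),5.7,g(p),g(q),.14),ray('t10',(170+c[0]/5.7,145+(c[1]-380)/5.7),.1255).round(4))
```

```text
k4 4.880945684745617
k3 15.571582733659023
k1 28.422023297127097
1 29.97022090193005 [0.6631 0.1474 0.1255]
2 -8.891058272065075 [0.6646 0.0477 0.1255]
3 9.914267822779504 [ 0.673  -0.0499  0.1255]
4 1.5254288432910434 [ 0.6777 -0.1497  0.1255]
```

Run:
```python
from h import *
print(st()['joint_pos'].round(1)); delta([.6777,-.1497,.24],93.5)
```

```text
t 29.25 tcp [ 0.4186 -0.3619  0.2821] rot [-1.7995e+02  1.2000e-01 -1.5110e+01] F [-0.2 -0.1 -0.3] w 0.5
[ 47.2   9.4 -12.6  89.8   2.1  81.1  19.4]
shift cm [ 19.49 -27.23   4.19] turn -108.6071084118537
```

Request:
arm_command([
  [2, -3, 0],
  [5, -7, 0],
  [8, -11, 0],
  [11, -15, 0],
  [14, -19, 0],
  [17, -23, 0],
  [19, -26.5, 0],
  [19.5, -27.2, 0],
], turn=[-10, -20, -30, -40, -50, -60, -70, -80])

```text
time: 30.25
tcp_pos: [0.6793, -0.1467, 0.2812]
tool_rot: [-179.8, -0.1, 65.5]
force: [0.8, 0.0, -0.7]
gripper_width: 0.5
```

Request:
arm_command([
  [0, 0, 0],
  [0, 0, 0],
  [0, 0, 2],
  [0, 0, 4],
  [0, 0, 4],
  [0, 0, 4],
], turn=[-10, -20, -28.6, -28.6, -28.6, -28.6])

```text
time: 31.0
tcp_pos: [0.6784, -0.1504, 0.2438]
tool_rot: [180.0, 0.0, 93.4]
force: [-0.5, 0.4, 0.1]
gripper_width: 0.498
```

Run:
```python
from h import *
print(st()['joint_pos'].round(1)); delta([.6777,-.1497,.141],93.5); snap('wrist','w13')
crop('w13',100,60,420,300,2.4,'c13')
```

```text
t 31.0 tcp [ 0.6784 -0.1504  0.2438] rot [179.99   0.    93.38] F [-0.5  0.4  0.1] w 0.498
[ 30.7  31.6 -34.3  69.   17.3  84.3  92.1]
shift cm [ 0.08 -0.06 10.28] turn -0.11634967695320597
```

View pics/c13.png

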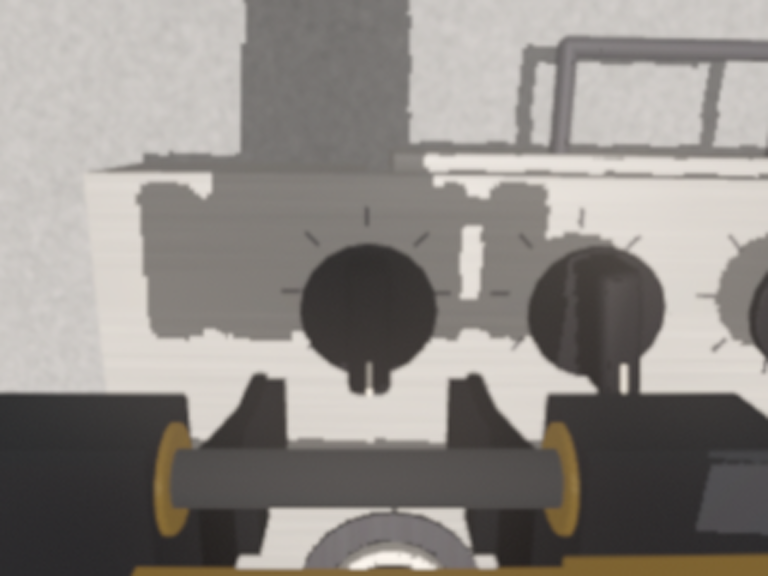

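Request:
arm_command([
  [0.1, 0, 2],
  [0.1, 0, 4],
  [0.1, 0, 6],
  [0.1, 0, 8],
  [0.1, 0, 9.5],
  [0.1, 0, 10.2],
  [0.1, 0, 10.2],
  [0.1, 0, 10.2],
], turn=[0, 0, 0, 0, 0, 0, 0, 0])

```text
time: 32.05
tcp_pos: [0.6787, -0.1494, 0.1424]
tool_rot: [179.9, 0.0, 93.5]
force: [-0.2, 0.1, -0.1]
gripper_width: 0.498
```

Request:
arm_command([
  [0, 0, 0],
  [0, 0, 0],
  [0, 0, 0],
  [0, 0, 0],
  [0, 0, 0],
], turn=[0, 0, 0, 0, 0], hand=1, squeeze=35)

```text
time: 32.67
tcp_pos: [0.6783, -0.1496, 0.1417]
tool_rot: [180.0, 0.0, 93.5]
force: [-0.0, -1.0, 0.7]
gripper_width: 0.204
```

Request:
arm_command([
  [0, 0, -0.5],
  [0, 0, -1.5],
  [0, 0, -2.5],
  [0, 0, -4],
  [0, 0, -6],
  [0, 0, -8],
  [0, 0, -10],
  [0, 0, -10],
], turn=[0, 0, 0, 0, 0, 0, 0, 0])

```text
time: 33.67
tcp_pos: [0.6791, -0.1494, 0.244]
tool_rot: [179.8, 0.0, 93.5]
force: [0.6, 0.2, -0.9]
gripper_width: 0.204
```

Run:
```python
from h import *
st(); snap('wrist','w14');snap('top','t14')
# bowl check: white region in top view
im=cv2.imread('pics/t14.png')
for n in('t0','t14'):
    im=cv2.imread(f'pics/{n}.png')[195:270,85:185]; m=(im.min(2)>150).astype(np.uint8)
    m=cv2.morphologyEx(m,cv2.MORPH_OPEN,np.ones((3,3)));k,l,s,c=cv2.connectedComponentsWithStats(m);i=1+s[1:,4].argmax();print(n,s[i],c[i]+[85,195],ray(n,c[i]+[85,195],.01).round(3))
delta([.40,.32,.26],100)
```

```text
t 33.67 tcp [ 0.6791 -0.1494  0.244 ] rot [1.7981e+02 5.0000e-02 9.3490e+01] F [ 0.6  0.2 -0.9] w 0.204
t0 [  30   14   48   49 2128] [138.66400376 231.77396617] [0.427 0.371 0.01 ]
t14 [  30   14   48   49 2096] [138.57204198 231.67270992] [0.427 0.371 0.01 ]
shift cm [ 48.55 -24.9   -1.87] turn -6.5042546676407085
```

Request:
arm_command([
  [3, -1.5, -2],
  [8, -4.2, -2],
  [13.5, -7, -2],
  [19, -10, -2],
  [24.5, -12.8, -2],
  [30, -15.6, -2],
  [35.5, -18.5, -2],
  [41, -21.3, -2],
], turn=[0, 0, 0, 0, 0, 0, 0, 0])

```text
time: 34.78
tcp_pos: [0.4391, 0.2479, 0.2608]
tool_rot: [-180.0, 0.1, 93.5]
force: [0.5, 0.5, -0.3]
gripper_width: 0.204
```

Request:
arm_command([
  [4, -2.1, 0],
  [7, -3.6, 0],
  [8, -4.2, 0],
  [8, -4.2, 0],
  [8, -4.2, 0],
], turn=[0, 0, 0, 0, 0])

```text
time: 35.4
tcp_pos: [0.3949, 0.3227, 0.2612]
tool_rot: [-180.0, 0.0, 93.4]
force: [-0.5, -0.1, -0.9]
gripper_width: 0.204
```

Run:
```python
from h import *
st(); delta([.395,.325,.105],90);snap('wrist','w15')
```

```text
t 35.4 tcp [0.3949 0.3227 0.2612] rot [-1.7998e+02  4.0000e-02  9.3370e+01] F [-0.5 -0.1 -0.9] w 0.204
shift cm [ 0.24  0.03 15.62] turn 3.3660400191593567
```

Request:
arm_command([
  [0, 0, 2],
  [0, 0, 5],
  [0, 0, 8],
  [0, 0, 11],
  [0, 0, 13.5],
  [0, 0, 15],
  [0, 0, 15.6],
  [0, 0, 15.6],
], turn=[0, 0, 0, 0, 0, 0, 0, 0])

```text
time: 36.45
tcp_pos: [0.3941, 0.3241, 0.1058]
tool_rot: [180.0, -0.0, 93.5]
force: [0.3, -0.1, 0.0]
gripper_width: 0.205
```

Request:
arm_command([
  [0, 0, 0],
  [0, 0, 0],
  [0, 0, 0],
  [0, 0, 0],
], turn=[0, 0, 0, 0], hand=0.2)

```text
time: 36.95
tcp_pos: [0.3939, 0.3242, 0.1057]
tool_rot: [180.0, 0.0, 93.5]
force: [-0.0, -0.1, -0.2]
gripper_width: 0.399
```

Request:
arm_command([
  [0, 0, -1],
  [0, 0, -3],
  [0, 0, -7],
  [0, 0, -11],
  [0, 0, -14],
  [0, 0, -15.5],
  [0, 0, -15.5],
], turn=[0, 0, 0, 0, 0, 0, 0], hand=0)

```text
time: 37.83
tcp_pos: [0.3941, 0.3244, 0.2614]
tool_rot: [179.9, -0.0, 93.5]
force: [0.1, -0.2, -0.6]
gripper_width: 0.5
```

Run:
```python
from h import *
st(); snap('wrist','w16');delta([.673,-.0495,.26],102.5)
im=cv2.imread('pics/w16.png');cv2.imwrite('pics/c16.png',im[:300])
```

```text
t 37.83 tcp [0.3941 0.3244 0.2614] rot [ 1.799e+02 -3.000e-02  9.349e+01] F [ 0.1 -0.2 -0.6] w 0.5
shift cm [-38.97  25.6    0.04] turn -9.013832949799706
```

View pics/c16.png

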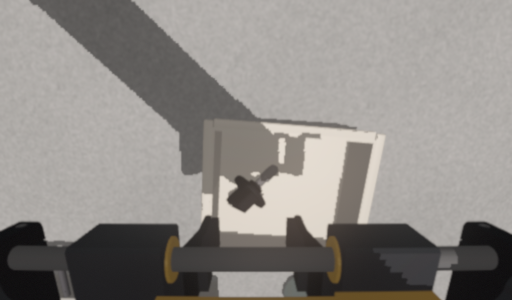

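Knob4 lies in the bowl at (247,190). On to knob3.

Request:
arm_command([
  [-3, 2, 0],
  [-8, 5.3, 0],
  [-13, 8.6, 0],
  [-18, 12, 0],
  [-23, 15.2, 0],
  [-28, 18.4, 0],
  [-33, 21.7, 0],
  [-37, 24.3, 0],
], turn=[-2, -4, -6, -8, -9, -9, -9, -9])

```text
time: 38.88
tcp_pos: [0.6595, -0.033, 0.2583]
tool_rot: [-179.8, -0.0, 102.4]
force: [0.1, 0.6, 0.5]
gripper_width: 0.5
```

Request:
arm_command([
  [-1.5, 1.5, 0],
  [-1.7, 1.5, 0],
  [-1.7, 1.5, 2],
  [-1.7, 1.5, 2],
  [-1.7, 1.5, 2],
], turn=[0, 0, 0, 0, 0])

```text
time: 39.5
tcp_pos: [0.6768, -0.0432, 0.2406]
tool_rot: [-180.0, 0.0, 102.5]
force: [0.2, 0.1, 0.7]
gripper_width: 0.501
```

```bash
cat >> h.py <<'E'
def locate(f,c0):
    "dark skirt far-side arc fit near c0 at z=.1255 in wrist picture; returns fitted centre"
    im=cv2.imread(f'pics/{f}.png'); g=cv2.cvtColor(im,cv2.COLOR_BGR2GRAY); P=[]
    for a in np.arange(140,221,5):
        u=np.array([np.cos(np.radians(a)),np.sin(np.radians(a))])
        r=np.arange(.018,.042,.0004); w=np.c_[c0+r[:,None]*u,np.full(len(r),.1255)]
        v=cv2.remap(g,proj(f,w).astype(np.float32).reshape(-1,1,2),None,cv2.INTER_LINEAR)[:,0].astype(float)
        k=np.argmax(v[5:]-v[:-5])+2; P.append(w[k,:2])
    P=np.array(P); from scipy.optimize import least_squares as L
    s=L(lambda c:np.hypot(*(P-c).T)-.030,c0,loss='soft_l1',f_scale=.001); print('knob',s.x.round(4),'rms',np.sqrt((s.fun**2).mean()).round(4)); return s.x
E
python3 - <<'E'
from h import *
st(); snap('wrist','w17'); locate('w13',np.array([.6777,-.1497]))
c=locate('w17',np.array([.673,-.0495])); delta([.673,-.0495,.1415],102.5)
E
```

```text
t 39.5 tcp [ 0.6768 -0.0432  0.2406] rot [-1.7998e+02  1.0000e-02  1.0255e+02] F [0.2 0.1 0.7] w 0.501
knob [ 0.6816 -0.15  ] rms 0.0002
knob [ 0.6765 -0.0506] rms 0.0002
shift cm [-0.51 -0.54  9.95] turn 0.028338060354997197
```

Request:
arm_command([
  [-0.55, -0.35, 1],
  [-0.55, -0.35, 3],
  [-0.55, -0.35, 5],
  [-0.55, -0.35, 7],
  [-0.55, -0.35, 9],
  [-0.55, -0.35, 9.9],
  [-0.55, -0.35, 9.9],
  [-0.55, -0.35, 9.9],
], turn=[0, 0, 0, 0, 0, 0, 0, 0])

```text
time: 40.55
tcp_pos: [0.6755, -0.0498, 0.1424]
tool_rot: [179.9, 0.0, 102.5]
force: [-0.1, 0.5, -0.1]
gripper_width: 0.501
```

Request:
arm_command([
  [0, 0, 0],
  [0, 0, 0],
  [0, 0, 0],
  [0, 0, 0],
  [0, 0, 0],
], turn=[0, 0, 0, 0, 0], hand=1)

```text
time: 41.18
tcp_pos: [0.6751, -0.0498, 0.1417]
tool_rot: [180.0, -0.0, 102.5]
force: [-0.1, 1.0, 1.1]
gripper_width: 0.204
```

Request:
arm_command([
  [0, 0, -0.5],
  [0, 0, -1.5],
  [0, 0, -2.5],
  [0, 0, -4],
  [0, 0, -6],
  [0, 0, -9],
  [0, 0, -12],
  [0, 0, -12],
], turn=[0, 0, 0, 0, 0, 0, 0, 0])

```text
time: 42.18
tcp_pos: [0.6761, -0.0495, 0.2657]
tool_rot: [179.7, 0.1, 102.5]
force: [0.1, -0.3, -0.3]
gripper_width: 0.201
```

```bash
cat >> h.py <<'E'
def bowl(n):
    snap('top',n); im=cv2.imread(f'pics/{n}.png')[190:275,70:200]; m=(im.min(2)>150).astype(np.uint8)
    m=cv2.morphologyEx(m,cv2.MORPH_OPEN,np.ones((3,3)));k,l,s,c=cv2.connectedComponentsWithStats(m);i=1+s[1:,4].argmax();print('bowl',s[i]+[70,190,0,0,0])
E
python3 - <<'E'
from h import *
st(); bowl('t18'); delta([.455,.325,.26],95)
E
```

```text
t 42.17 tcp [ 0.6761 -0.0495  0.2657] rot [1.7970e+02 7.0000e-02 1.0249e+02] F [ 0.1 -0.3 -0.3] w 0.201
bowl [ 115  209   48   49 1823]
shift cm [ 41.35 -13.43   0.29] turn 7.49373609739763
```

Run:
```python
from h import *
print(ray('w16',(242,195),.035),ray('w16',(270,172),.02)); delta([.455,.42,.26],95);delta([.395,.42,.26],95)
```

```text
[0.43816101 0.31144669 0.035     ] [0.40460371 0.35092391 0.02      ]
shift cm [ 50.63 -11.37   0.29] turn 7.49373609739763
shift cm [ 51.92 -17.23   0.27] turn 7.49373609739763
```

Request:
arm_command([
  [3, -0.8, 0],
  [8.5, -2.2, 0],
  [14, -3.6, 0],
  [19.5, -5, 0],
  [25, -6.4, 0],
  [30.5, -7.8, 0],
  [36, -9.2, 0],
  [41.5, -10.6, 0],
], turn=[0, 0, 2, 4, 6, 7.5, 7.5, 7.5])

```text
time: 43.22
tcp_pos: [0.4806, 0.3334, 0.261]
tool_rot: [-180.0, 0.1, 95.0]
force: [0.5, 0.2, -1.4]
gripper_width: 0.2
```

Run:
```python
from h import *
st(); delta([.44,.42,.26],95)
```

```text
t 43.23 tcp [0.4806 0.3334 0.261 ] rot [-1.7997e+02  5.0000e-02  9.4970e+01] F [ 0.5  0.2 -1.4] w 0.2
shift cm [ 8.98 -3.29  0.1 ] turn -0.02805550837422288
```

Request:
arm_command([
  [4, -1.5, 0],
  [8, -3, 0],
  [9, -3.3, 0],
  [9, -3.3, 3],
  [9, -3.3, 7],
  [9, -3.3, 11],
  [9, -3.3, 14],
  [9, -3.3, 15.5],
], turn=[0, 0, 0, 0, 0, 0, 0, 0])

```text
time: 44.22
tcp_pos: [0.4411, 0.4175, 0.1045]
tool_rot: [-179.9, 0.1, 94.9]
force: [0.3, 1.1, 0.6]
gripper_width: 0.203
```

Request:
arm_command([
  [0, 0, 0],
  [0, 0, 0],
  [0, 0, 0],
  [0, 0, 0],
], turn=[0, 0, 0, 0], hand=0.2)

```text
time: 44.72
tcp_pos: [0.4413, 0.4194, 0.1072]
tool_rot: [179.9, -0.0, 95.0]
force: [-0.1, 0.7, 0.4]
gripper_width: 0.393
```

Request:
arm_command([
  [0, 0, -1],
  [0, 0, -3],
  [0, 0, -7],
  [0, 0, -11],
  [0, 0, -14],
  [0, 0, -15.5],
  [0, 0, -15.5],
], turn=[0, 0, 0, 0, 0, 0, 0], hand=0)

```text
time: 45.6
tcp_pos: [0.4412, 0.4195, 0.2626]
tool_rot: [179.9, -0.0, 95.0]
force: [1.1, -0.3, -0.5]
gripper_width: 0.501
```

Run:
```python
from h import *
st(); snap('wrist','w19');delta([.667,.0485,.26],82)
```

```text
t 45.6 tcp [0.4412 0.4195 0.2626] rot [ 1.7991e+02 -5.0000e-02  9.4990e+01] F [ 1.1 -0.3 -0.5] w 0.501
shift cm [-38.88  19.29   0.13] turn 12.995267979239514
```

Knob2 next.

Request:
arm_command([
  [-3, 1.5, 0],
  [-8, 4, 0],
  [-13.5, 6.7, 0],
  [-19, 9.4, 0],
  [-24.5, 12.2, 0],
  [-30, 15, 0],
  [-35, 17.4, 0],
  [-38, 18.9, 0],
], turn=[0, 2, 4, 6, 8, 10, 12, 13])

```text
time: 46.65
tcp_pos: [0.663, 0.0532, 0.2593]
tool_rot: [-179.9, 0.1, 81.8]
force: [0.4, 0.4, 0.0]
gripper_width: 0.503
```

Request:
arm_command([
  [-0.8, 0.4, 0],
  [-0.8, 0.4, 1],
  [-0.8, 0.4, 2],
  [-0.8, 0.4, 2],
], turn=[0, 0, 0, 0])

```text
time: 47.15
tcp_pos: [0.6642, 0.0498, 0.2403]
tool_rot: [-179.9, 0.0, 82.1]
force: [1.1, -0.2, 0.9]
gripper_width: 0.5
```

Run:
```python
from h import *
st(); snap('wrist','w20'); c=locate('w20',np.array([.669,.0485])); delta([.668,c[1],.1415],82)
crop('w20',100,60,420,260,1.25,'c20a')
a=cv2.imread('pics/c20a.png');b=cv2.imread('pics/w19.png')[60:310,100:420]
cv2.imwrite('pics/c20.png',np.hstack([cv2.resize(a,(400,312)),cv2.resize(b,(400,312))]))
```

```text
t 47.15 tcp [0.6642 0.0498 0.2403] rot [-1.7989e+02  3.0000e-02  8.2110e+01] F [ 1.1 -0.2  0.9] w 0.5
knob [0.6697 0.0487] rms 0.0002
shift cm [-0.04  0.35  9.96] turn 0.08687944542407422
```

View pics/c20.png

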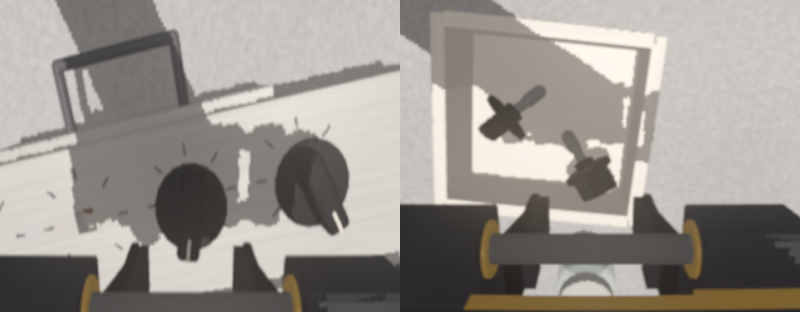

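Request:
arm_command([
  [0, 0.35, 1],
  [0, 0.35, 3],
  [0, 0.35, 5],
  [0, 0.35, 7],
  [0, 0.35, 9],
  [0, 0.35, 9.9],
  [0, 0.35, 9.9],
  [0, 0.35, 9.9],
], turn=[0, 0, 0, 0, 0, 0, 0, 0])

```text
time: 48.2
tcp_pos: [0.6692, 0.0483, 0.1434]
tool_rot: [179.9, -0.0, 82.0]
force: [0.2, 0.7, 0.4]
gripper_width: 0.499
```

Request:
arm_command([
  [0, 0, 0],
  [0, 0, 0],
  [0, 0, 0],
  [0, 0, 0],
  [0, 0, 0],
], turn=[0, 0, 0, 0, 0], hand=1)

```text
time: 48.82
tcp_pos: [0.6688, 0.0485, 0.1429]
tool_rot: [180.0, -0.0, 82.0]
force: [-0.4, 2.3, 1.9]
gripper_width: 0.207
```

Request:
arm_command([
  [0, 0, -0.5],
  [0, 0, -1.5],
  [0, 0, -2.5],
  [0, 0, -4],
  [0, 0, -6],
  [0, 0, -9],
  [0, 0, -12],
  [0, 0, -12],
], turn=[0, 0, 0, 0, 0, 0, 0, 0])

```text
time: 49.82
tcp_pos: [0.6698, 0.0485, 0.2668]
tool_rot: [179.7, -0.1, 82.0]
force: [0.3, 0.5, -1.1]
gripper_width: 0.203
```

Run:
```python
from h import *
st(); bowl('t21'); delta([.38,.315,.26],95)
```

```text
t 49.83 tcp [0.6698 0.0485 0.2668] rot [ 1.7969e+02 -7.0000e-02  8.1990e+01] F [ 0.3  0.5 -1.1] w 0.203
bowl [ 115  209   48   49 1576]
shift cm [ 22.38 -32.36   0.39] turn -13.011658871346583
```

Request:
arm_command([
  [2, -3, 0],
  [5, -7.2, 0],
  [8, -11.6, 0],
  [11, -16, 0],
  [14, -20.2, 0],
  [17, -24.6, 0],
  [20, -29, 0],
  [22, -31.8, 0],
], turn=[0, -2, -4, -6, -8, -10, -12, -13])

```text
time: 50.88
tcp_pos: [0.3821, 0.3116, 0.2624]
tool_rot: [180.0, 0.1, 95.2]
force: [1.0, 0.5, -0.3]
gripper_width: 0.209
```

Run:
```python
from h import *
st(); delta([.38,.315,.11],95)
```

```text
t 50.88 tcp [0.3821 0.3116 0.2624] rot [1.800e+02 5.000e-02 9.517e+01] F [ 1.   0.5 -0.3] w 0.209
shift cm [ 0.37 -0.18 15.24] turn 0.16694209203592436
```

Request:
arm_command([
  [0.3, 0, 1],
  [0.3, 0, 4],
  [0.3, 0, 7],
  [0.3, 0, 10],
  [0.3, 0, 13],
  [0.3, 0, 14.5],
  [0.3, 0, 15],
  [0.3, 0, 15],
], turn=[0, 0, 0, 0, 0, 0, 0, 0])

```text
time: 51.88
tcp_pos: [0.3845, 0.3133, 0.1129]
tool_rot: [180.0, -0.0, 95.0]
force: [0.3, -0.5, -0.6]
gripper_width: 0.207
```

Request:
arm_command([
  [0, 0, 0],
  [0, 0, 0],
  [0, 0, 0],
  [0, 0, 0],
], turn=[0, 0, 0, 0], hand=0.2)

```text
time: 52.38
tcp_pos: [0.3843, 0.3132, 0.1127]
tool_rot: [180.0, 0.0, 95.0]
force: [0.1, 0.4, 0.5]
gripper_width: 0.396
```

Request:
arm_command([
  [0, 0, -1],
  [0, 0, -3],
  [0, 0, -7],
  [0, 0, -11],
  [0, 0, -14],
  [0, 0, -15],
  [0, 0, -15],
], turn=[0, 0, 0, 0, 0, 0, 0], hand=0)

```text
time: 53.25
tcp_pos: [0.3843, 0.3133, 0.263]
tool_rot: [179.9, -0.0, 95.0]
force: [-0.4, -0.1, -0.7]
gripper_width: 0.498
```

Run:
```python
from h import *
st(); snap('wrist','w22');delta([.664,.1475,.26],119)
```

```text
t 53.25 tcp [0.3843 0.3133 0.263 ] rot [ 1.7993e+02 -1.0000e-02  9.4990e+01] F [-0.4 -0.1 -0.7] w 0.498
shift cm [-18.92  26.45   0.21] turn -24.008637557361396
```

Request:
arm_command([
  [-2, 3, 0],
  [-5, 7, 0],
  [-8.5, 12, 0],
  [-12, 16.8, 0],
  [-15, 21, 0],
  [-18, 25.2, 0],
  [-18.9, 26.4, 0],
  [-18.9, 26.4, 0],
], turn=[-2, -6, -10, -14, -18, -22, -24, -24])

```text
time: 54.3
tcp_pos: [0.6638, 0.1471, 0.2602]
tool_rot: [-179.8, -0.1, 118.9]
force: [0.2, -0.1, -0.1]
gripper_width: 0.497
```

Request:
arm_command([
  [0, 0, 0],
  [0, 0, 1],
  [0, 0, 2],
  [0, 0, 2],
], turn=[0, 0, 0, 0])

```text
time: 54.8
tcp_pos: [0.663, 0.1477, 0.2413]
tool_rot: [-179.9, -0.0, 119.0]
force: [0.2, -0.2, 0.2]
gripper_width: 0.503
```

Run:
```python
from h import *
st(); snap('wrist','w23'); c=locate('w23',np.array([.665,.1475])); delta([c[0]-.002,c[1],.1415],119)
# edge orientation of the grip mark / jaws: print mark (bright px near the knob)
im=cv2.imread('pics/w23.png'); uv=proj('w23',[[c[0]+.024,c[1]+.013,.153]])[0]; print('expected mark px',uv)
```

```text
t 54.8 tcp [0.663  0.1477 0.2413] rot [-179.9    -0.    119.01] F [ 0.2 -0.2  0.2] w 0.503
knob [0.6667 0.148 ] rms 0.0002
shift cm [-0.05  0.14 10.05] turn -0.002769657567739614
expected mark px [250.65157825 226.56404237]
```

Request:
arm_command([
  [0, 0.15, 1],
  [0, 0.15, 3],
  [0, 0.15, 5],
  [0, 0.15, 7],
  [0, 0.15, 9],
  [0, 0.15, 9.9],
  [0, 0.15, 9.9],
  [0, 0.15, 9.9],
], turn=[0, 0, 0, 0, 0, 0, 0, 0])

```text
time: 55.85
tcp_pos: [0.6654, 0.1488, 0.1444]
tool_rot: [179.9, 0.0, 119.0]
force: [0.2, 0.5, -0.1]
gripper_width: 0.503
```

Request:
arm_command([
  [0, 0, 0],
  [0, 0, 0],
  [0, 0, 0],
  [0, 0, 0],
  [0, 0, 0],
], turn=[0, 0, 0, 0, 0], hand=1)

```text
time: 56.48
tcp_pos: [0.6649, 0.1492, 0.1436]
tool_rot: [180.0, -0.0, 119.0]
force: [-0.7, 1.8, -1.2]
gripper_width: 0.205
```

Request:
arm_command([
  [0, 0, -0.5],
  [0, 0, -1.5],
  [0, 0, -2.5],
  [0, 0, -4],
  [0, 0, -6],
  [0, 0, -9],
  [0, 0, -12],
  [0, 0, -12],
], turn=[0, 0, 0, 0, 0, 0, 0, 0])

```text
time: 57.48
tcp_pos: [0.6658, 0.1494, 0.2676]
tool_rot: [179.7, 0.1, 119.0]
force: [-0.2, -0.2, -1.2]
gripper_width: 0.205
```

Run:
```python
from h import *
st(); bowl('t24'); delta([.385,.425,.26],95)
```

```text
t 57.48 tcp [0.6658 0.1494 0.2676] rot [1.7971e+02 7.0000e-02 1.1899e+02] F [-0.2 -0.2 -1.2] w 0.205
bowl [ 108  200   58   53 1560]
shift cm [ 37.73 -11.15   0.49] turn 23.99595103446137
```

Run:
```python
from h import *
for n in('t0','t14','t18','t21','t24'):
    im=cv2.imread(f'pics/{n}.png')[185:280,60:210]
    for th in(135,150):
        m=(im.min(2)>th).astype(np.uint8); m=cv2.morphologyEx(m,cv2.MORPH_CLOSE,np.ones((3,3)))
        k,l,s,c=cv2.connectedComponentsWithStats(m);i=1+s[1:,4].argmax()
        r=cv2.minAreaRect(np.argwhere(l==i)[:,::-1].astype(np.float32)); ctr=np.array(r[0])+[60,185]
        print(n,th,ctr.round(1),np.round(r[1],1),round(r[2],1),ray(n,ctr,.085).round(3))
```

```text
t0 135 [132.  230.5] [55. 60.] 90.0 [0.43  0.374 0.085]
t0 150 [132.5 230. ] [54. 59.] 90.0 [0.432 0.373 0.085]
t14 135 [132.  230.5] [55. 60.] 90.0 [0.43  0.374 0.085]
t14 150 [132.5 230. ] [54. 59.] 90.0 [0.432 0.373 0.085]
t18 135 [132.  230.5] [55. 60.] 90.0 [0.43  0.374 0.085]
t18 150 [132.5 230. ] [54. 59.] 90.0 [0.432 0.373 0.085]
t21 135 [132.  230.5] [55. 60.] 90.0 [0.43  0.374 0.085]
t21 150 [132.5 230. ] [54. 59.] 90.0 [0.432 0.373 0.085]
t24 135 [136. 227.] [56. 60.] 90.0 [0.442 0.36  0.085]
t24 150 [136. 227.] [54. 60.] 90.0 [0.442 0.36  0.085]
```

The bowl was nudged by about (+12, −13) mm. I'll shift the drop point to match.

Request:
arm_command([
  [3, -0.8, 0],
  [8, -2.2, 0],
  [13.5, -3.6, 0],
  [19, -5, 0],
  [24.5, -6.6, 0],
  [30, -8.2, 0],
  [34.5, -9.6, 0],
  [36, -10.1, 0],
], turn=[3, 6, 10, 14, 18, 22, 24, 24])

```text
time: 58.52
tcp_pos: [0.3989, 0.4166, 0.2633]
tool_rot: [-180.0, 0.0, 95.3]
force: [0.4, -1.0, -0.8]
gripper_width: 0.204
```

Run:
```python
from h import *
st(); delta([.397,.412,.115],95); snap('wrist','w25')
```

```text
t 58.52 tcp [0.3989 0.4166 0.2633] rot [-1.7995e+02  1.0000e-02  9.5250e+01] F [ 0.4 -1.  -0.8] w 0.204
shift cm [-0.44 -0.22 14.83] turn 0.25062606330334347
```

Request:
arm_command([
  [-0.5, -0.1, 1],
  [-0.5, -0.1, 4],
  [-0.5, -0.1, 7],
  [-0.5, -0.1, 10],
  [-0.5, -0.1, 13],
  [-0.5, -0.1, 14.3],
  [-0.5, -0.1, 14.8],
  [-0.5, -0.1, 14.8],
], turn=[0, 0, 0, 0, 0, 0, 0, 0])

```text
time: 59.58
tcp_pos: [0.4022, 0.4093, 0.1159]
tool_rot: [180.0, -0.0, 95.0]
force: [0.5, 0.1, 0.3]
gripper_width: 0.202
```

Request:
arm_command([
  [0, 0, 0],
  [0, 0, 0],
  [0, 0, 0],
  [0, 0, 0],
], turn=[0, 0, 0, 0], hand=0.2)

```text
time: 60.08
tcp_pos: [0.4016, 0.4095, 0.1157]
tool_rot: [180.0, 0.0, 95.0]
force: [0.7, -0.0, 0.1]
gripper_width: 0.394
```

Request:
arm_command([
  [0, 0, -1],
  [0, 0, -3],
  [0, 0, -7],
  [0, 0, -11],
  [0, 0, -14],
  [0, 0, -15],
  [0, 0, -15],
], turn=[0, 0, 0, 0, 0, 0, 0])

```text
time: 60.95
tcp_pos: [0.4016, 0.4096, 0.266]
tool_rot: [179.9, -0.0, 95.0]
force: [-1.1, -0.0, -1.4]
gripper_width: 0.399
```

Run:
```python
from h import *
s=st(); print(s['joint_pos'].round(1)); snap('wrist','w26'); delta([.553,-.006,.26],2.8); delta([.553,-.006,.26],182.8)
```

```text
t 60.95 tcp [0.4016 0.4096 0.266 ] rot [ 1.7995e+02 -2.0000e-02  9.4990e+01] F [-1.1 -0.  -1.4] w 0.399
[ -7.7  18.8 -52.6  86.8  15.   81.7  34.1]
shift cm [-42.69  11.48   0.52] turn 92.19260373354768
shift cm [-42.69  11.48   0.52] turn -87.80739626645232
```

All four knobs are off the hob. Next is the tray handle, gripped along the hob's x.

Request:
arm_command([
  [-3, 0.8, 0],
  [-8.5, 2.3, 0],
  [-14, 3.8, 0],
  [-19.5, 5.3, 0],
  [-25, 6.8, 0],
  [-30.5, 8.3, 0],
  [-36, 9.8, 0],
  [-41, 11, 0],
], turn=[10, 20, 30, 40, 50, 60, 70, 80])

```text
time: 62.0
tcp_pos: [0.5467, 0.0082, 0.2641]
tool_rot: [-180.0, 0.1, 14.6]
force: [0.1, 0.8, -0.1]
gripper_width: 0.402
```

Request:
arm_command([
  [0, 0, 0],
  [0, 0, 0],
  [0, 0, 0],
  [0, 0, 0],
], turn=[10, 12.2, 12.2, 12.2])

```text
time: 62.5
tcp_pos: [0.5465, 0.0107, 0.2649]
tool_rot: [-180.0, 0.1, 2.9]
force: [0.6, -0.4, 0.4]
gripper_width: 0.398
```

Run:
```python
from h import *
s=st(); snap('wrist','w27'); delta([.553,-.006,.26],2.8); delta([.553,-.006,.068],2.8)
# bar edges in wrist view: dark bar along hob y; sample profile along hob x at z=.066 for several y
g=cv2.cvtColor(cv2.imread('pics/w27.png'),cv2.COLOR_BGR2GRAY)
for y in(.005,.02,.035):
    x=np.arange(.52,.60,.001); w=np.c_[x,np.full(len(x),y),np.full(len(x),.066)]; p=proj('w27',w)
    v=cv2.remap(g,p.astype(np.float32).reshape(-1,1,2),None,cv2.INTER_LINEAR)[:,0]; print(y,p[30].round(),v[::2].tolist())
```

```text
t 62.5 tcp [0.5465 0.0107 0.2649] rot [-1.80e+02  6.00e-02  2.87e+00] F [ 0.6 -0.4  0.4] w 0.398
shift cm [0.55 1.7  0.51] turn 0.056754204066095326
shift cm [ 0.57  1.7  19.71] turn 0.056754204066095326
0.005 [256. 174.] [112, 114, 115, 115, 115, 115, 114, 115, 114, 114, 114, 115, 116, 116, 115, 114, 105, 80, 71, 72, 73, 80, 107, 114, 115, 117, 119, 142, 190, 198, 197, 197, 193, 167, 125, 116, 117, 116, 115, 114]
0.02 [256. 163.] [116, 116, 116, 118, 118, 117, 116, 114, 114, 117, 116, 116, 116, 116, 118, 115, 102, 77, 73, 74, 74, 90, 114, 119, 119, 119, 118, 137, 187, 198, 200, 200, 195, 162, 120, 118, 118, 120, 120, 117]
0.035 [257. 151.] [120, 120, 118, 118, 117, 118, 118, 117, 117, 117, 117, 116, 117, 116, 117, 114, 93, 75, 76, 75, 78, 99, 116, 119, 119, 118, 118, 118, 119, 118, 121, 126, 121, 119, 119, 118, 117, 117, 118, 116]
```

Request:
arm_command([
  [1.2, 1.5, 0],
  [1.2, 1.5, 3],
  [1.2, 1.5, 7],
  [1.2, 1.5, 11],
  [1.2, 1.5, 15],
  [1.2, 1.5, 18],
  [1.2, 1.5, 19.5],
  [1.2, 1.5, 19.7],
], turn=[0, 0, 0, 0, 0, 0, 0, 0])

```text
time: 63.55
tcp_pos: [0.5597, -0.0043, 0.068]
tool_rot: [-180.0, 0.1, 2.8]
force: [-0.4, -0.1, 0.8]
gripper_width: 0.402
```

Request:
arm_command([
  [0, 0, 0],
  [0, 0, 0],
  [0, 0, 0],
  [0, 0, 0],
  [0, 0, 0],
], turn=[0, 0, 0, 0, 0], hand=1, squeeze=25)

```text
time: 64.18
tcp_pos: [0.5599, -0.0038, 0.0692]
tool_rot: [180.0, -0.0, 2.8]
force: [-2.2, 0.4, 6.3]
gripper_width: 0.102
```

Request:
arm_command([
  [-1, 0, 0],
  [-2.5, 0, 0],
  [-4, 0, 0],
  [-5.5, 0, 0],
  [-7, 0, 0],
  [-8.5, 0, 0],
  [-10, 0, 0],
  [-10, 0, 0],
], turn=[0, 0, 0, 0, 0, 0, 0, 0])

```text
time: 65.18
tcp_pos: [0.4589, -0.0088, 0.069]
tool_rot: [180.0, -0.0, 2.8]
force: [-1.4, 1.2, 10.0]
gripper_width: 0.104
```

Request:
arm_command([
  [-0.3, 0, 0],
  [-0.6, 0, 0],
  [-0.8, 0, 0],
  [-0.8, 0, 0],
], turn=[0, 0, 0, 0])

```text
time: 65.68
tcp_pos: [0.4585, -0.0087, 0.0695]
tool_rot: [-179.9, -0.9, 2.8]
force: [40.9, 0.1, -33.8]
gripper_width: 0.104
```

Request:
arm_command([
  [-0.1, 0, 0],
  [-0.2, 0, 0],
  [-0.3, 0, 0],
  [-0.3, 0, 0],
], turn=[0, 0, 0, 0])

```text
time: 66.18
tcp_pos: [0.4582, -0.0088, 0.0705]
tool_rot: [-179.9, -1.3, 2.8]
force: [50.7, -0.4, -38.2]
gripper_width: 0.105
```

The tray is hard against its stop, so I'll relieve the pull, then release.

Request:
arm_command([
  [0.4, 0, 0],
  [0.8, 0, 0],
  [1.0, 0, 0],
  [1.0, 0, 0],
], turn=[0, 0, 0, 0])

```text
time: 66.68
tcp_pos: [0.4597, -0.0087, 0.07]
tool_rot: [180.0, -0.1, 2.8]
force: [-0.3, -0.5, 17.8]
gripper_width: 0.103
```

Run:
```python
from h import *
st()
```

```text
t 66.67 tcp [ 0.4597 -0.0087  0.07  ] rot [ 1.7997e+02 -1.3000e-01  2.7900e+00] F [-0.3 -0.5 17.8] w 0.103
```

Request:
arm_command([
  [-0.1, 0, 0],
  [-0.2, 0, 0],
  [-0.2, 0, 0],
], turn=[0, 0, 0])

```text
time: 67.05
tcp_pos: [0.4588, -0.0088, 0.0701]
tool_rot: [180.0, -0.3, 2.8]
force: [6.4, -0.6, 11.5]
gripper_width: 0.102
```

Request:
arm_command([
  [0, 0, 0],
  [0, 0, 0],
  [0, 0, 0],
  [0, 0, 0],
  [0, 0, 0],
], turn=[0, 0, 0, 0, 0], hand=0.3)

```text
time: 67.68
tcp_pos: [0.4565, -0.0088, 0.0684]
tool_rot: [180.0, 0.0, 2.8]
force: [-0.2, 0.3, -0.3]
gripper_width: 0.344
```

Request:
arm_command([
  [0, 0, -1],
  [0, 0, -3],
  [0, 0, -7],
  [0, 0, -12],
  [0, 0, -17],
  [0, 0, -20],
  [0, 0, -20],
], turn=[0, 0, 0, 0, 0, 0, 0])

```text
time: 68.55
tcp_pos: [0.4577, -0.0086, 0.2714]
tool_rot: [180.0, -0.3, 2.8]
force: [-0.3, 0.6, -1.3]
gripper_width: 0.347
```

Run:
```python
from h import *
s=st(); snap('wrist','w30'); snap('side','s30')
g=cv2.cvtColor(cv2.imread('pics/w30.png'),cv2.COLOR_BGR2GRAY)
for y in(.0,.015):
    x=np.arange(.42,.52,.001); w=np.c_[x,np.full(len(x),y),np.full(len(x),.066)]; p=proj('w30',w)
    v=cv2.remap(g,p.astype(np.float32).reshape(-1,1,2),None,cv2.INTER_LINEAR)[:,0]; print(y,v[::2].tolist())
delta([.42,.12,.3])
```

```text
t 68.55 tcp [ 0.4577 -0.0086  0.2714] rot [179.95  -0.27   2.8 ] F [-0.3  0.6 -1.3] w 0.347
0.0 [120, 120, 118, 117, 117, 116, 115, 115, 116, 118, 118, 118, 118, 117, 118, 118, 102, 79, 77, 78, 78, 94, 118, 121, 121, 120, 119, 120, 119, 119, 121, 146, 189, 198, 200, 201, 201, 200, 179, 129, 119, 118, 118, 118, 122, 130, 135, 135, 135, 135, 134]
0.015 [119, 119, 119, 118, 118, 118, 118, 118, 119, 120, 121, 121, 121, 120, 119, 116, 95, 81, 82, 81, 83, 104, 118, 119, 122, 123, 122, 120, 121, 123, 123, 122, 122, 123, 125, 124, 123, 125, 125, 124, 121, 118, 118, 123, 152, 194, 177, 156, 142, 136, 133]
shift cm [ -3.01 -13.04  -3.16] turn None
```

Run:
```python
from h import *
snap('top','t31'); snap('side','s31')
f=lambda n,a,b,c,d,k:cv2.resize(cv2.imread(f'pics/{n}.png')[b:d,a:c],None,fx=k,fy=k,interpolation=cv2.INTER_CUBIC)
a=f('t31',90,100,370,260,1.43);b=f('s31',20,70,380,384,1.1);c=f('t31',90,185,190,270,3.5);d=f('t31',305,195,365,258,3.2)
o=np.zeros((600,800,3),np.uint8);o[:a.shape[0],:400]=a[:,:400];o[240:240+b.shape[0],:b.shape[1]]=b;o[:c.shape[0],405:755]=c;o[310:310+d.shape[0],405:405+d.shape[1]]=d
cv2.imwrite('pics/c31.png',o)
```

```text
(no output)
```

View pics/c31.png

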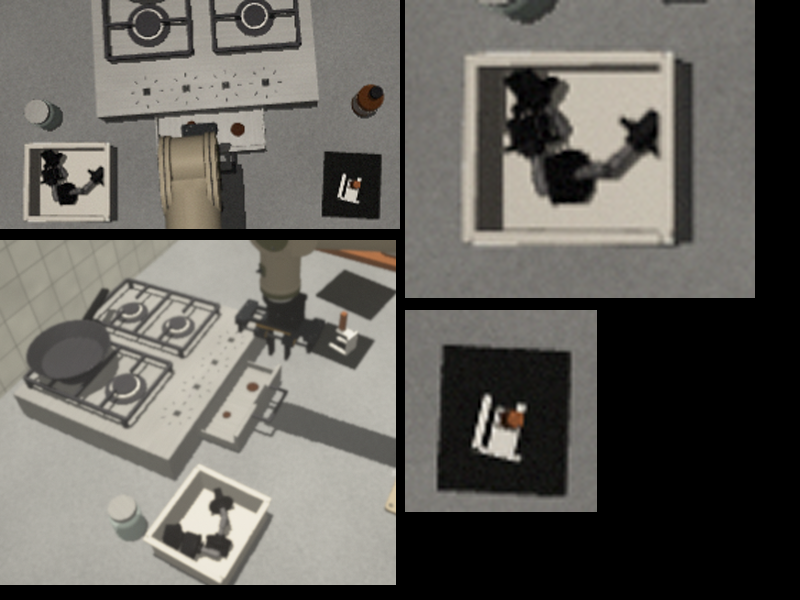

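The four knob holes are empty and four knobs are in the bowl (top-right panel, around (575,135)). The tray is out, the puller stands on the small mat, and both bystanders are in place. I'm handing in.

Run:
```python
from h import *
st(); print(ticket.close_job())
```

```text
t 68.75 tcp [ 0.4561 -0.0088  0.2676] rot [-1.7999e+02  9.0000e-02  2.8000e+00] F [1.3 0.  0.1] w 0.348
the job is handed in; nothing more can be done
None
```

The hob is stripped and the job is handed in at 68.75 s of the 210 s allowed. I popped all four knobs with the puller, stood it back upright on the smaller mat, lifted the knobs by hand into the bowl, then pulled the drip tray out.

- **Knobs:** the last top and side pictures show four empty square holes in the hob and all four knobs inside the bowl. The bowl was knocked about 12 mm in x and 13 mm in y before the last knob, so I shifted that drop to match.
- **Tray:** it came up hard against the stop, with about 50 N along the pull (past your 40 N pressing limit, if that counts a pull through the fingers) and no further movement. The handle moved about 100 mm, not 110. I take this to mean the tray began about 10 mm out, because the final handle position agrees with 110 mm to within a few millimetres.
- **Puller and bystanders:** the puller is upright on its mat. The sauce bottle and salt jar look untouched in the last pictures.
- **Grip:** I saw no slip while anything was held.

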